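# Register the handle blank and present the socket with tongs

## Robot

A 6-joint arm with a two-finger parallel gripper is mounted at the origin on the work surface. World frame = base frame: x ahead of the robot, y to its left, z up, the work surface at z = 0. Lengths are in mm, angles in degrees, forces in N, time in s.
With the tool pointing down it reaches from about 350 to 925 mm from the base axis. Payload 6.4 kg.
Tool frame: the origin (TCP) lies on the centre line of the jaws, within the pads' length; the fingertips stand 8 mm ahead of it and the grasp point (between the pads) lies 11 mm behind it; z points along the fingers, y is the direction in which the jaws open and shut (so a half turn about z gives the same grasp; the last joint's range is limited). The gripper opens to 94 mm and grips with 3 to 60 N. Pads are 16 mm wide; open, the fingers measure 119 mm over their backs; the gripper's body (75 mm by 177 mm) begins 78 mm behind the grasp point.
Start: joints at [63.879, 14.043, 89.255, -0, 76.702, -9.975], TCP at [180.752, 624.374, 213.455] pointing down, gripper open.
Joint ranges: [-179.41, 179.41], [-58.25, 129.5], [7.25, 145.43], [-54.29, 234.29], [11.92, 165.04], [-157.13, 157.13]. Speed limits (degrees/s): [147.25, 147.25, 180, 180, 180, 180].

## Interface

Orientations are given as a 3x3 rotation matrix whose columns are the frame's x, y, z axes.
In Python, from rig import robot gives the robot as it stands. The module is installed in compiled form; this text tells all that it offers.
- The arm moves only by the shell command python3 -m inch 'ROWS' [FORCE]. ROWS is text: rows parted by semicolons, each of 5 numbers parted by spaces: the shift along the tool's x, y, z each as a share of 0.02 m, from -1 to 1, then the turn about the tool's z as a share of 6 degrees, from -1 to 1, then the opening, from 0 (shut) to 1 (fully open). A call has 1 to 20 rows; each row shifts and turns the commanded pose from where the row before left it, along the tool's axes as they then stand; what a row does not reach is not made up. A row lasts 1/12 s, in which the tool goes at most 41.7 mm and 7.16 degrees, less where a joint would pass 70% of its speed; a pose out of reach is approached as far as the arm can. A call with a number of a shift or a turn outside -1 to 1 is refused whole. A call with a gripper value outside its range is refused whole. The fingers move at their own pace and stop on an object; FORCE is the grip in N (left out, the last holds). Time passes only in rows, so rows that do not move let the fingers close. It gives the time, the measured TCP pose, the force and the opening at its end, in the units of the state.
- robot.get_state(): the state, without advancing time (a new reading comes with each control period).
- robot.get_image(name): name is "side" or "top"; returns a dict with "image" (384x512x3 uint8, blue, green, red), "camera_matrix" (3x3 intrinsics, pixels), "k1" (the pictures are not rectified: a ray, as slopes to the right and down, at radius r is drawn at 1 + k1 r^2 times it, then the intrinsics apply), "xyz" and "orientation" of the camera in the world. Camera axes: x right, y up, looking along -z (the intrinsics and any distortion apply to the point x, -y, -z); pixel columns grow to the right and rows downward; lengths in mm; the calibration is good to about 2 mm. A picture is of the moment at which its call begins. There is no depth.
- robot.sign_off(): hands the job in, once; it reports no verdict.
The state is a dict: "time_s": time; "q": joint angles; "joint_velocities": joint speeds; "effort": joint torques, N m; "tcp_pos": TCP position; "orientation": TCP orientation; "force": force on the tool from outside, world axes, zero at the start; "ft_torque": the same for the moment, N m; "opening": opening from 0.0 (shut) to 1.0 (fully open).
Only numpy, scipy, OpenCV 4.12 (cv2) and the standard library are available. Lean on these libraries where they do the work, as an engineer would, in place of code of your own. Each camera call takes 0.05 s, during which the arm holds its last target.

## Task

Get a skimmer handle ready for spot welding: first push the flat handle blank on the fixture plate until it lies flush against both the side fence and the end stop. Then pick up the sprung tongs from their rest, take the tall flanged socket off the parts board with the tong jaws (never with the gripper itself), and hold it still and upright, a few centimetres above the punched mark on the blank. Finish while holding it there: do not set it down or let go; leave the blank registered and everything else where it stands.

Things in the scene. Friction and masses are not known exactly. Their poses are not given: they have to be found in the camera images.
- fixture: Dark steel plate 250 x 120 x 12 mm (x, y, z); origin: centre of underside. Stops on it reach z = 26 mm: end stop, face at x = +100 looking to -x (y -50 to +20); side fence, two blocks, faces at y = -40 looking to +y (x -55 to -15 and +45 to +85). A blank flush to both has its centre at x = +20, y = -25, length along x. Fixture x points roughly to the robot's left, fence on the far side.
- blank_center (a point): Centre, half-way up, of the handle blank: a loose flat steel bar 160 x 30 x 8 mm (x, y, z), about 300 g, lying on the fixture plate 15 to 45 mm short of both stops and slightly askew. x along its length, towards the end stop. It stands only 8 mm above the plate.
- blank_mark (a point): The punched mark, a dark dot 12 mm across on top of the blank, on its centre line 60 mm from its centre on the -x side (20 mm from the end away from the end stop); axes as the blank.
- tongs_grip (a point): Sprung steel tongs, 250 mm long, 100 g, flat on two cross bars 30 mm high (14 mm wide, 78 mm either side of here). Point to squeeze: balance point, midway between black grips 36 mm long on the arms, half-way up; arms and grips 20 mm tall, 63 mm over the grips when free. They spring open, 6.5 N a side at first, 10 N at 46 mm: carry at 57 mm, squeeze with 20-30 N. x to the jaws, y across, z up.
- tongs_jaw (a point): Midway between the jaws, half-way up, 105 mm ahead of tongs_grip along the tongs' x; same axes. The jaws are upright V notches, 20 mm tall, 28 mm long, that centre a round thing here. The clear gap is about 54 mm when free, 42 mm when squeezed to 57 mm over the grips; at 46 mm over the grips the jaws hold the 32 mm socket.
- socket_center (a point): Centre, half-way up, of the tall flanged socket: upright steel tube 32 mm in diameter, 50 mm tall, foot flange 40 mm across and 4 mm thick, dark bore on top, about 70 g, loose on the parts board, the tallest of the three parts there. z is its axis, up.
- board: Wooden parts board, fixed, 290 x 100 x 18 mm (x, y, z). Origin: centre of the underside; x roughly away from the robot. Three parts stand on it in a row along x, about 85 mm apart, in any order.
- cap: Low steel cap, 46 mm across, 22 mm tall, loose on the board: leave alone. Origin: centre of the underside.
- collar: Flat steel ring, 48 mm across, 12 mm tall, loose on the board: leave alone. Origin: centre of the underside.
- hammer: Hammer lying on the bench at the robot's right: leave alone.
- oil: Grey oil bottle, 56 mm across, 110 mm tall, standing at the back: leave alone.
- mug: White mug, 76 mm across, 90 mm tall, at the back left: leave alone.
Things that resemble listed ones, but are neither listed nor needed, are in the scene too. Of the things that look like the part that bears blank_center, the middle-sized one is meant.

How it is judged:
By the outcome, as a careful person would: the job done as asked, in the order asked, and still so for the second after the job is handed in, while the arm keeps its last pose, push and grip.
It also fails if it takes over 72 s, if anything falls off the work surface, if the arm or the gripper's body presses on something with over 40 N, if the wrist force passes 120 N, or if a joint passes its speed limit or range.

## Working session

There is one attempt and no reset: what is moved stays moved. The work goes in short steps, Python scripts to look and compute and a shell command to move; the robot and the scene stay as the last step left them, time stands still between calls to the robot, and variables do not carry over. Pictures are saved under pics/ and viewed, and the job is handed in when it is done.

```bash
mkdir -p pics
python3 - <<'E'
from rig import robot
import cv2
s=robot.get_state()
for k in s: print(k,s[k])
for n in("top","side"):
    d=robot.get_image(n); cv2.imwrite(f"pics/{n}0.png",d["image"])
    print(n,d["camera_matrix"],d["k1"],d["xyz"],d["orientation"])
E
```

```text
time_s 0.0
q [ 6.38808562e+01  1.40827538e+01  8.93248428e+01  1.49667384e-03
  7.67016213e+01 -9.97425418e+00]
joint_velocities [-0.04113519 -0.00628275 -0.02894102 -0.00206921 -0.07105399  0.01317764]
effort [ 1.02540886e-03 -4.15838671e+01 -3.14601517e+01  6.84836623e-02
  3.32291157e-02 -1.51316913e-04]
tcp_pos [180.45871492 623.83650824 212.36123568]
orientation [[-9.60559761e-01  2.78072298e-01 -8.62013565e-04]
 [ 2.78073407e-01  9.60558321e-01 -1.70035692e-03]
 [ 3.55192148e-04 -1.87299748e-03 -9.99998183e-01]]
force [ 0.0712817  -1.17107868 -0.54997907]
ft_torque [-0.01938394 -0.0012016   0.0012168 ]
opening 0.999036590973592
top [[495.42108188   0.         252.40092474]
 [  0.         495.42108188 189.77935138]
 [  0.           0.           1.        ]] -0.12172067860730708 [ 378.7677638   -71.30891884 1476.64131578] [[ 0.00603323  0.99366904 -0.11218484]
 [-0.99995339  0.0068407   0.00681414]
 [ 0.00753842  0.1121385   0.99366399]]
side [[395.21356416   0.         253.35794432]
 [  0.         395.21356416 189.52676206]
 [  0.           0.           1.        ]] -0.04670247088012211 [  226.6793107  -1057.14061221   973.6207211 ] [[ 0.96346921  0.16323168 -0.21232639]
 [-0.26734994  0.63309769 -0.72643742]
 [ 0.01584575  0.75666553  0.65361011]]
```

View pics/top0.png

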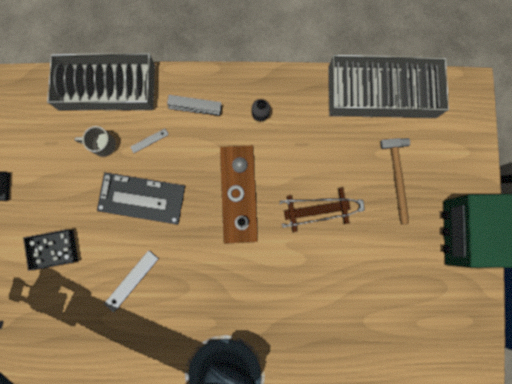

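View pics/side0.png

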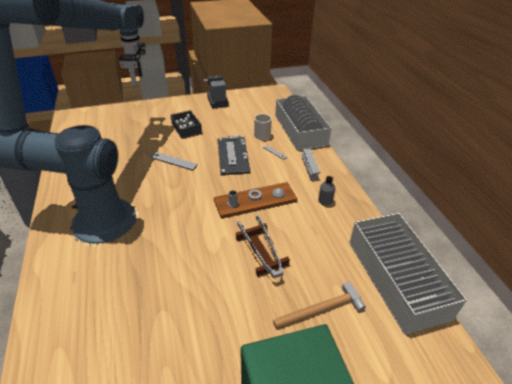

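The top view shows the fixture at (140,198) with a bar on it, and a parts board at (239,195) carrying three round parts. The tongs are at (320,208), jaws to the left.

Could be taken for the blank:
- bar on the fixture (140,198)
- larger bar (132,279)
- small bar (149,141)
- ribbed block (194,105)

The one on the fixture is middle-sized, so I choose it. For the socket, the candidates are (241,222), (236,193) and (240,165). The side view shows (241,222) is the tallest.

```bash
cat > h.py <<'E'
import numpy as np, cv2
from rig import robot
def undist(d,px):
    K=d["camera_matrix"]; px=np.atleast_2d(px).astype(float)
    m=(px-[K[0,2],K[1,2]])/K[0,0]
    r=np.linalg.norm(m,axis=1,keepdims=True); u=r.copy()
    for _ in range(20): u=r/(1+d["k1"]*u*u)
    return m*np.where(r>0,u/np.maximum(r,1e-9),1)
def to_z(d,px,z):
    m=undist(d,px); R=np.array(d["orientation"]); c=np.array(d["xyz"])
    ray=np.c_[m[:,0],-m[:,1],-np.ones(len(m))]@R.T
    z=np.broadcast_to(z,len(m))
    t=(z-c[2])/ray[:,2]
    return c+ray*t[:,None]
def proj(d,P):
    P=np.atleast_2d(P).astype(float); R=np.array(d["orientation"]); K=d["camera_matrix"]
    q=(P-d["xyz"])@R; m=np.c_[q[:,0],-q[:,1]]/-q[:,2:3]
    r2=(m**2).sum(1,keepdims=True); m=m*(1+d["k1"]*r2)
    return m*K[0,0]+[K[0,2],K[1,2]]
def crop(d,x0,y0,x1,y1,f,name,pts=[]):
    im=cv2.resize(d["image"][y0:y1,x0:x1],None,fx=f,fy=f,interpolation=cv2.INTER_CUBIC)
    for p in pts:
        cv2.circle(im,tuple(int(round(v)) for v in ((p[0]-x0+.5)*f,(p[1]-y0+.5)*f)),2,(0,0,255),-1)
    cv2.imwrite("pics/"+name,im)
E
python3 - <<'E'
from h import *
d=robot.get_image("top")
crop(d,90,160,195,235,7,"fix.png"); crop(d,215,140,370,250,5,"tb.png")
d=robot.get_image("side")
crop(d,205,125,305,285,4,"s1.png")
E
```

```text
(no output)
```

View pics/fix.png

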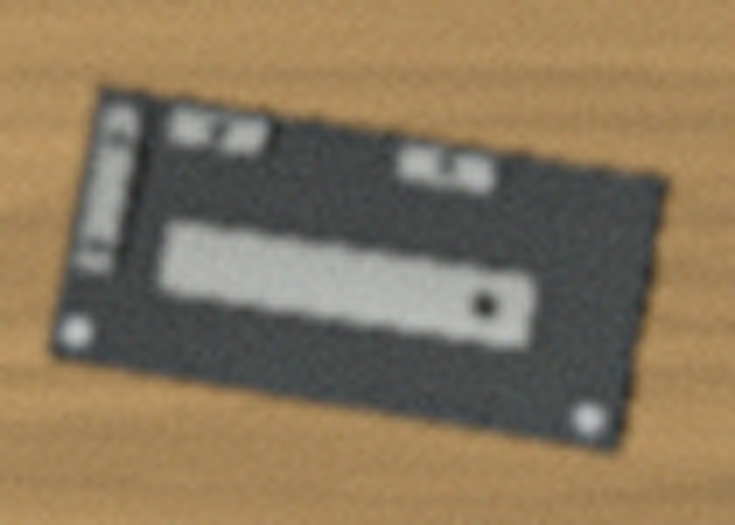

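View pics/tb.png

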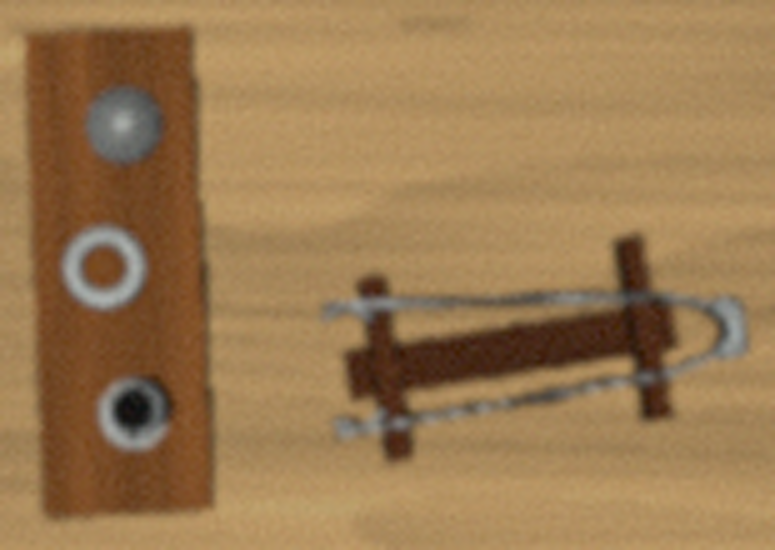

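View pics/s1.png

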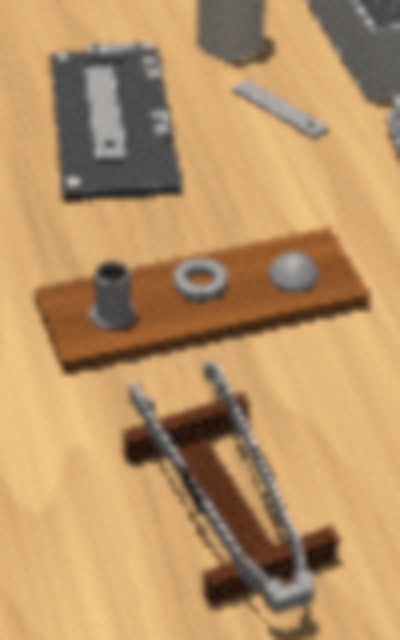

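```bash
cat > m1.py <<'E'
from h import *
d=robot.get_image("top")
def c(pts,x0,y0,f): return np.array(pts)/f-0.5+[x0,y0]
F=to_z(d,c([(100,90),(668,180),(622,450),(55,355)],90,160,7),12)
B=to_z(d,c([(165,220),(535,275),(525,350),(158,293),(486,305)],90,160,7),20)
print(F.round(1));print("sides",[np.linalg.norm(F[i]-F[(i+1)%4]).round(1) for i in range(4)])
print(B.round(1));print("sides",[np.linalg.norm(B[i]-B[(i+1)%4]).round(1) for i in range(4)])
def fx(P,z): # fixture x from right to left
    o=P.mean(0); ux=(P[0]+P[3]-P[1]-P[2])[:2]; uy=(P[2]+P[3]-P[0]-P[1])[:2]
    a=np.arctan2(ux[1],ux[0]); b=np.arctan2(-uy[0],uy[1]); return o,np.degrees([a,b])
o,a=fx(F,12);ob,ab=fx(B[:4],20);print("fix",o,a,"blank",ob,ab)
th=np.radians((a[0]))
R=np.array([[np.cos(th),-np.sin(th)],[np.sin(th),np.cos(th)]])
for n,p in zip(["tl","tr","br","bl","mark","ctr"],list(B)+[ob]): print(n,((p-o)[:2]@R).round(1))
print("socket top",to_z(d,c([(135,408),(134,413)],215,140,5),[68,22]))
print("cap, collar",to_z(d,c([(124,125),(105,267)],215,140,5),[30,30]))
print("board",to_z(d,c([(25,33),(190,28),(213,508),(45,517)],215,140,5),18))
T=to_z(d,c([(330,310),(345,425),(735,327)],215,140,5),50);print("tongs",T)
m=T[:2].mean(0); v=m-T[2]; print(np.linalg.norm(v),np.degrees(np.arctan2(v[1],v[0])))
E
python3 m1.py
```

```text
[[593.9 367.   12. ]
 [556.4 119.9  12. ]
 [441.4 137.1  12. ]
 [479.4 382.1  12. ]]
sides [np.float64(249.9), np.float64(116.4), np.float64(247.9), np.float64(115.5)]
[[536.9 334.   20. ]
 [514.6 174.5  20. ]
 [482.8 178.   20. ]
 [505.7 335.9  20. ]
 [501.7 195.   20. ]]
sides [np.float64(161.1), np.float64(32.0), np.float64(159.6), np.float64(31.3)]
fix [517.77930235 251.5248066   12.        ] [81.27498146 81.99675364] blank [510.01446012 255.6113481   20.        ] [81.9039484  85.15149217]
tl [84.5 -6.4]
tr [-76.6  -8.6]
br [-78.   23.4]
bl [81.6 24.7]
mark [-58.3   7.3]
ctr [2.9 8.3]
socket top [[448.00573439 -50.52599517  68.        ]
 [447.32777977 -49.28438422  22.        ]]
cap, collar [[617.03262889 -42.0456634   30.        ]
 [532.53126857 -31.65983756  30.        ]]
board [[674.45176307  18.04703665  18.        ]
 [678.17946149 -80.79567464  18.        ]
 [392.07674189 -96.00715734  18.        ]
 [386.1520135    2.4687161   18.        ]]
tongs [[ 506.27453024 -162.58543843   50.        ]
 [ 439.833729   -171.25643044   50.        ]
 [ 497.73347682 -398.90255878   50.        ]]
233.29068607647642 96.07256654859903
```

```bash
cat >> h.py <<'E'
def rect(d,x0,x1,y0,y1,z,s=2):
    """view: rows = x decreasing (up=+x), cols = y decreasing (left=+y)"""
    xs=np.arange(x1,x0,-1/s); ys=np.arange(y1,y0,-1/s)
    X,Y=np.meshgrid(xs,ys,indexing="ij")
    p=proj(d,np.c_[X.ravel(),Y.ravel(),np.full(X.size,z)]).astype(np.float32)
    im=cv2.remap(d["image"],p[:,0].reshape(X.shape),p[:,1].reshape(X.shape),cv2.INTER_CUBIC)
    return im,(lambda c,r:np.array([x1-np.asarray(r)/s,y1-np.asarray(c)/s]).T)
def rectfit(mask,f,z):
    cs,_=cv2.findContours(mask,cv2.RETR_EXTERNAL,cv2.CHAIN_APPROX_NONE)
    c=max(cs,key=cv2.contourArea); b=cv2.boxPoints(cv2.minAreaRect(c)); w=f(b[:,0],b[:,1])
    L=[np.linalg.norm(w[i]-w[i-1]) for i in range(4)]
    i=int(np.argmax(L)); v=w[i]-w[i-1]; v*=np.sign(v[1])
    return w.mean(0),sorted(L)[1:3],np.degrees(np.arctan2(v[1],v[0]))
def measure_fix(tag):
    d=robot.get_image("top")
    im,f=rect(d,400,630,90,410,12); hsv=cv2.cvtColor(im,cv2.COLOR_BGR2HSV)
    m=(hsv[...,1]<70).astype(np.uint8)*255
    m=cv2.morphologyEx(m,cv2.MORPH_OPEN,np.ones((9,9))); m=cv2.morphologyEx(m,cv2.MORPH_CLOSE,np.ones((15,15)))
    print("plate",rectfit(m,f,12)); 
    im2,f2=rect(d,400,630,90,410,20); g=cv2.cvtColor(im2,cv2.COLOR_BGR2GRAY)
    m2=((g>130)&(cv2.cvtColor(im2,cv2.COLOR_BGR2HSV)[...,1]<60)).astype(np.uint8)*255
    m2=cv2.morphologyEx(m2,cv2.MORPH_OPEN,np.ones((9,9)))
    print("blank",rectfit(m2,f2,20))
    cv2.imwrite("pics/%s.png"%tag,im2); cv2.imwrite("pics/%s_m.png"%tag,np.vstack([m,m2])[::2,::2])
E
python3 - <<'E'
from h import *
measure_fix("r1")
d=robot.get_image("top")
im,f=rect(d,400,550,-420,-140,50,2.5);cv2.imwrite("pics/t50.png",im)
im,f=rect(d,400,550,-420,-140,30,2.5);cv2.imwrite("pics/t30.png",im)
E
```

```text
plate (array([517.64264, 252.84216], dtype=float32), [np.float32(118.75518), np.float32(249.65364)], np.float32(80.95056))
blank (array([509.8386 , 254.81247], dtype=float32), [np.float32(30.786085), np.float32(160.01889)], np.float32(81.36287))
```

View pics/r1_m.png

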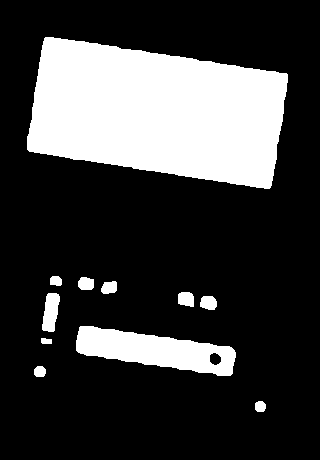

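View pics/t50.png

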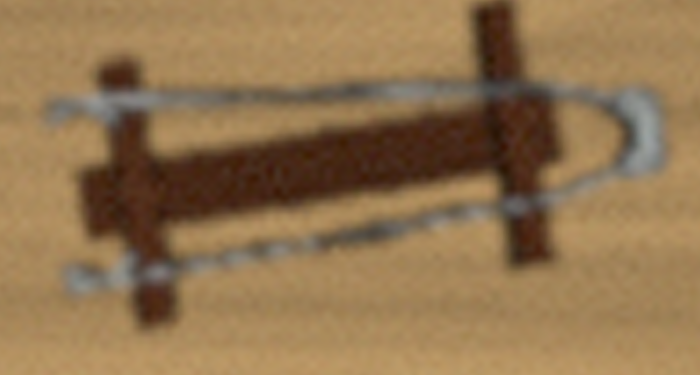

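View pics/t30.png

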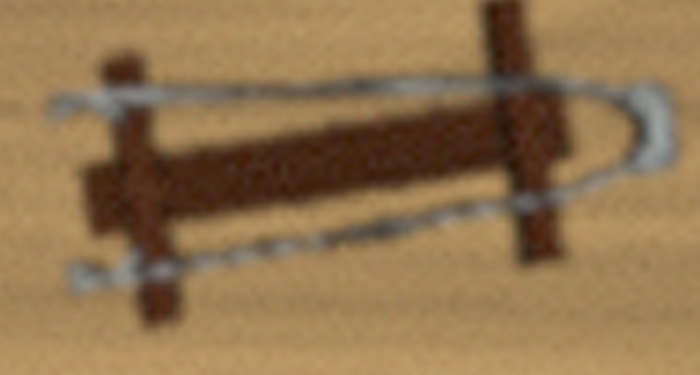

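```bash
python3 -m inch '0 0 0 -0.6 1;0 0 0 -0.6 1;-.8 -.7 0 0 1;-.8 -.7 0 0 1;-.8 -.7 0 0 1;-.8 -.7 0 0 1;-.8 -.7 0 0 1;-.8 -.7 0 0 1;-.8 -.7 0 0 1;-.8 -.7 0 0 1;-.8 -.7 0 0 1;-.8 -.7 0 0 1;-.8 -.7 0 0 1;-.8 -.7 0 0 1;-.8 -.7 0 0 1;-.8 -.7 0 0 1;-.8 -.7 0 0 1;-.8 -.7 0 0 1;-.8 -.7 0 0 1;-.8 -.7 0 0 1'
python3 - <<'E'
from h import *
s=robot.get_state();print(s['time_s'],s['tcp_pos'],s['orientation'],s['q'])
E
```

```text
time_s: 2.02
tcp_pos: [426.7, 329.8, 213.6]
orientation: [[-0.988, 0.156, 0.0], [0.156, 0.988, 0.0], [-0.0, 0.0, -1.0]]
force: [0.6, 0.0, 0.2]
opening: 1.0
2.0167 [426.67378833 329.80157846 213.59545426] [[-9.87831864e-01  1.55525273e-01  3.12650368e-04]
 [ 1.55525323e-01  9.87831896e-01  1.40628605e-04]
 [-2.86974703e-04  1.87542467e-04 -9.99999941e-01]] [ 2.56508983e+01 -8.70451481e-01  1.05489960e+02 -5.07663906e-04
  7.53608557e+01 -5.54017102e+01]
```

```bash
python3 -m inch '-.75 -.75 0 0 1;-.75 -.75 0 0 1;-.75 -.75 0 0 1;-.75 -.75 0 0 1;0 0 1 0 1;0 0 1 0 1;0 0 1 0 1;0 0 1 0 1;0 0 1 0 1;0 0 1 0 1;0 0 1 0 1;0 0 1 0 1;0 0 .5 0 1;0 0 0 0 1;0 0 0 0 1'
python3 - <<'E'
from h import *
d=robot.get_image("side"); crop(d,150,70,310,190,5,"a1.png")
d=robot.get_image("top"); crop(d,80,150,200,250,5,"a2.png")
E
```

```text
time_s: 3.27
tcp_pos: [476.0, 262.0, 43.6]
orientation: [[-0.988, 0.156, -0.0], [0.156, 0.988, -0.0], [0.0, -0.0, -1.0]]
force: [0.5, 0.9, 0.8]
opening: 1.001
```

View pics/a1.png

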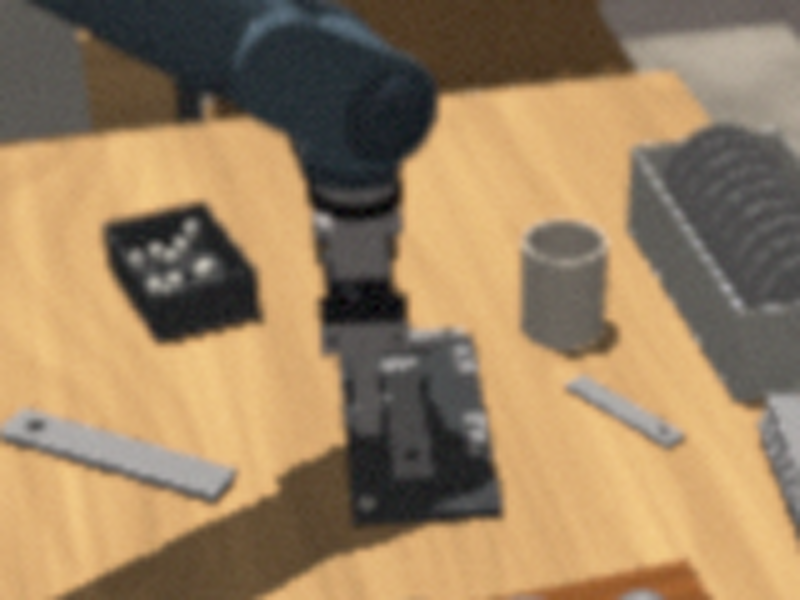

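View pics/a2.png

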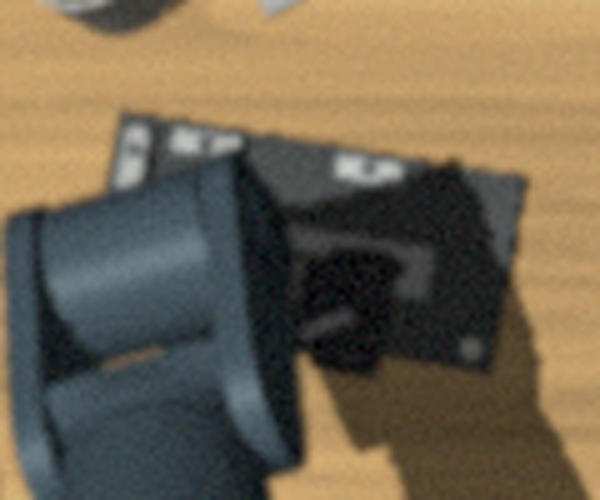

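The side view shows the gripper over the near edge of the plate, with the blank in front of the fingers, mark at about (412,455) in the crop. Next I go down to push height.

```bash
python3 -m inch '0 0 .6 0 1;0 0 .4 0 1;0 0 0 0 1;0 0 0 0 1;-.15 0 0 0 1;-.15 0 0 0 1;-.15 0 0 0 1;-.15 0 0 0 1;-.15 0 0 0 1;-.15 0 0 0 1;-.15 0 0 0 1'
```

```text
time_s: 4.28
tcp_pos: [496.8, 258.8, 23.5]
orientation: [[-0.988, 0.156, -0.001], [0.156, 0.988, -0.0], [0.001, -0.0, -1.0]]
force: [-3.0, 1.1, 2.1]
opening: 1.001
```

```bash
python3 -m inch '-.12 0 0 0 1;-.12 0 0 0 1;-.12 0 0 0 1;-.12 0 0 0 1;-.12 0 0 0 1;-.12 0 0 0 1;-.12 0 0 0 1;-.12 0 0 0 1;0 0 0 0 1;0 0 0 0 1'
```

```text
time_s: 5.12
tcp_pos: [516.5, 255.7, 23.5]
orientation: [[-0.988, 0.156, 0.002], [0.156, 0.988, -0.0], [-0.002, 0.0, -1.0]]
force: [0.1, -0.2, 0.4]
opening: 0.999
```

```bash
python3 -m inch '-.05 0 0 0 1;-.05 0 0 0 1;0 0 0 0 1'
```

```text
time_s: 5.37
tcp_pos: [517.6, 255.5, 23.4]
orientation: [[-0.988, 0.155, -0.0], [0.155, 0.988, -0.0], [0.0, -0.0, -1.0]]
force: [-1.6, 0.5, 1.1]
opening: 1.0
```

```bash
python3 -m inch '-.05 0 0 0 1;-.05 0 0 0 1;0 0 0 0 1'
```

```text
time_s: 5.62
tcp_pos: [518.2, 255.4, 23.3]
orientation: [[-0.988, 0.155, -0.004], [0.155, 0.988, -0.0], [0.004, -0.001, -1.0]]
force: [-7.9, 1.6, 5.2]
opening: 1.001
```

```bash
python3 -m inch '-.05 0 0 0 1;-.05 0 0 0 1;0 0 0 0 1'
```

```text
time_s: 5.87
tcp_pos: [518.4, 255.3, 23.1]
orientation: [[-0.988, 0.155, -0.008], [0.155, 0.988, -0.0], [0.008, -0.001, -1.0]]
force: [-11.9, 2.6, 9.7]
opening: 0.998
```

```bash
python3 -m inch '.3 0 0 0 1;.3 0 0 0 1;0 0 -1 0 1;0 0 -1 0 1;-.3 -.875 0 0 0;-.3 -.875 0 0 0;-.3 -.875 0 0 0;-.3 -.875 0 0 0;-.3 -.875 0 0 0;-.25 -.875 0 0 0;0 0 0 0 0;0 0 0 0 0'
python3 - <<'E'
from h import *
s=robot.get_state();print(s['opening'],(s['tcp_pos'][:2]-np.array([517.7,252.2]))@np.array([[.1547,-.988],[.988,.1547]]))
d=robot.get_image("side"); crop(d,150,70,310,190,5,"b1.png")
d=robot.get_image("top"); crop(d,80,150,200,250,5,"b2.png")
E
```

```text
time_s: 6.87
tcp_pos: [528.5, 147.0, 63.6]
orientation: [[-0.988, 0.157, 0.001], [0.157, 0.988, 0.0], [-0.001, 0.0, -1.0]]
force: [0.2, 0.0, -0.3]
opening: 0.472
0.47238261322768393 [-102.25069589  -26.89887604]
```

View pics/b1.png

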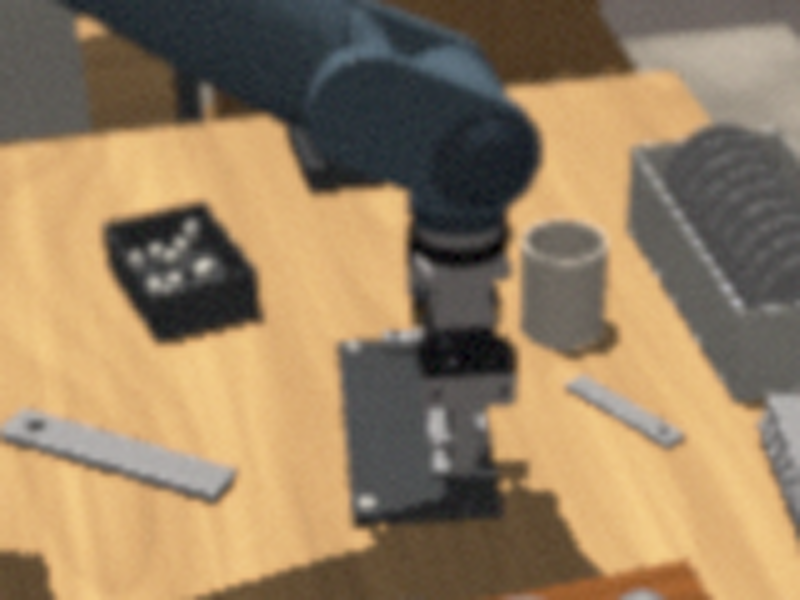

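View pics/b2.png

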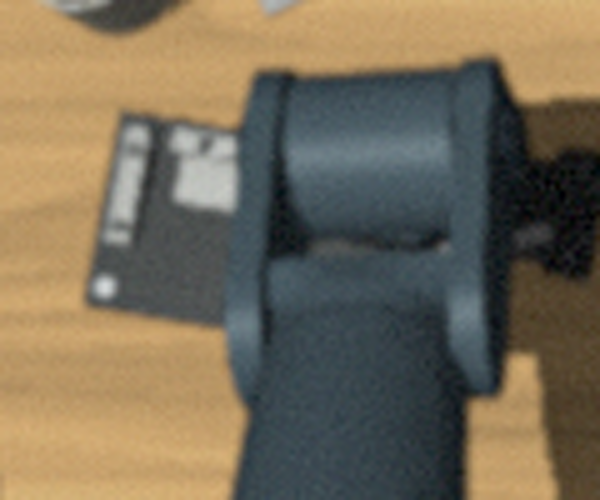

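```bash
python3 -m inch '.18 0 0 0 0;0 0 0 0 0;0 0 0 0 0;0 0 0 0 0;0 0 0 0 0;0 0 0 0 0;0 0 0 0 0;0 0 .8 0 0;0 0 .8 0 0;0 0 .4 0 0;0 0 0 0 0'
```

```text
time_s: 7.88
tcp_pos: [522.8, 148.0, 21.5]
orientation: [[-0.988, 0.156, -0.004], [0.156, 0.988, -0.0], [0.004, -0.001, -1.0]]
force: [-0.4, -0.3, -0.0]
opening: 0.003
```

```bash
python3 -m inch '0 0 0 0 0;0 0 0 0 0'
```

```text
time_s: 8.05
tcp_pos: [525.1, 148.2, 24.2]
orientation: [[-0.988, 0.156, 0.001], [0.156, 0.988, 0.0], [-0.001, 0.0, -1.0]]
force: [-0.2, 0.1, 0.7]
opening: 0.004
```

```bash
python3 -m inch '0 .15 0 0 0;0 .15 0 0 0;0 .15 0 0 0;0 .15 0 0 0;0 .12 0 0 0;0 .12 0 0 0;0 .12 0 0 0;0 .12 0 0 0;0 .12 0 0 0;0 0 0 0 0'
```

```text
time_s: 8.88
tcp_pos: [528.2, 172.1, 23.5]
orientation: [[-0.988, 0.155, -0.0], [0.155, 0.988, -0.0], [0.0, -0.0, -1.0]]
force: [-0.3, -0.9, 1.4]
opening: 0.005
```

```bash
python3 -m inch '0 .06 0 0 0;0 .06 0 0 0;0 0 0 0 0'
```

```text
time_s: 9.13
tcp_pos: [528.6, 174.3, 23.4]
orientation: [[-0.988, 0.155, -0.0], [0.155, 0.988, -0.0], [0.0, -0.0, -1.0]]
force: [-0.4, -1.8, 2.2]
opening: 0.004
```

```bash
python3 -m inch '0 .06 0 0 0;0 .06 0 0 0;0 0 0 0 0'
```

```text
time_s: 9.38
tcp_pos: [529.0, 176.7, 23.5]
orientation: [[-0.988, 0.155, 0.0], [0.155, 0.988, 0.0], [-0.0, 0.0, -1.0]]
force: [-0.2, -1.1, 0.6]
opening: 0.009
```

```bash
python3 -m inch '0 .06 0 0 0;0 .06 0 0 0;0 0 0 0 0'
```

```text
time_s: 9.63
tcp_pos: [529.3, 179.2, 23.4]
orientation: [[-0.988, 0.155, -0.0], [0.155, 0.988, 0.0], [0.0, 0.0, -1.0]]
force: [0.0, -1.4, -0.8]
opening: 0.006
```

```bash
python3 -m inch '0 .06 0 0 0;0 .06 0 0 0;0 0 0 0 0'
```

```text
time_s: 9.88
tcp_pos: [529.7, 181.6, 23.4]
orientation: [[-0.988, 0.155, 0.0], [0.155, 0.988, 0.0], [-0.0, 0.0, -1.0]]
force: [-0.9, -0.4, 0.1]
opening: 0.001
```

```bash
python3 -m inch '0 .06 0 0 0;0 .06 0 0 0;0 0 0 0 0'
python3 - <<'E'
from h import *
d=robot.get_image("side"); crop(d,190,100,270,180,7,"c1.png")
d=robot.get_image("top"); crop(d,80,150,200,250,5,"c2.png")
E
```

```text
time_s: 10.13
tcp_pos: [530.1, 183.9, 23.5]
orientation: [[-0.988, 0.155, 0.0], [0.155, 0.988, 0.0], [-0.0, 0.0, -1.0]]
force: [-0.1, -1.2, 0.8]
opening: 0.001
```

View pics/c1.png

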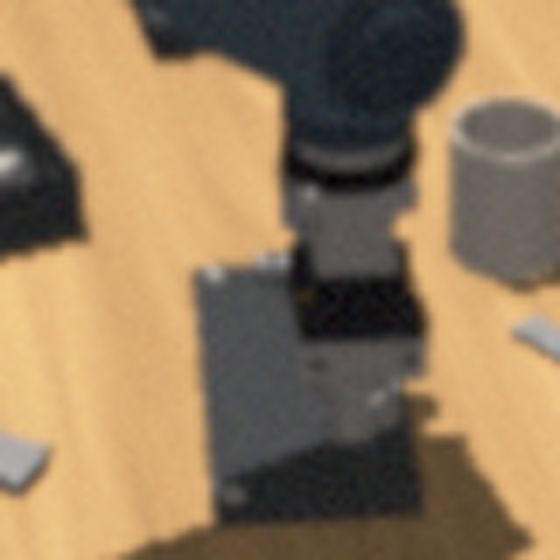

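View pics/c2.png

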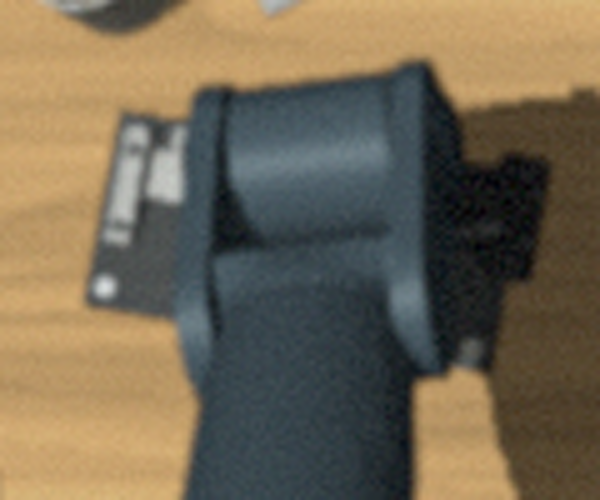

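The top crop shows the blank's end at about x=150 and the stop face at about x=142, so there are still a few mm to go.

```bash
python3 -m inch '0 .06 0 0 0;0 .06 0 0 0;0 0 0 0 0'
```

```text
time_s: 10.48
tcp_pos: [530.4, 186.3, 23.5]
orientation: [[-0.988, 0.155, -0.0], [0.155, 0.988, 0.0], [0.0, 0.0, -1.0]]
force: [0.1, -1.4, 1.1]
opening: 0.005
```

```bash
python3 -m inch '0 .05 0 0 0;0 .05 0 0 0;0 0 0 0 0'
```

```text
time_s: 10.73
tcp_pos: [530.6, 187.3, 23.4]
orientation: [[-0.988, 0.155, -0.001], [0.155, 0.988, -0.002], [0.0, -0.002, -1.0]]
force: [-1.6, -6.1, 1.7]
opening: 0.006
```

```bash
python3 -m inch '0 .05 0 0 0;0 .05 0 0 0;0 0 0 0 0'
```

```text
time_s: 10.98
tcp_pos: [530.7, 187.5, 23.3]
orientation: [[-0.988, 0.154, -0.002], [0.154, 0.988, -0.006], [0.001, -0.006, -1.0]]
force: [-3.0, -13.2, 4.1]
opening: 0.004
```

```bash
python3 -m inch '0 -.3 0 0 0;0 -.3 0 0 0;0 0 -1 0 0;0 0 -1 0 0;.36 .94 0 0 0;.36 .94 0 0 0;.36 .94 0 0 0;.36 .94 0 0 0;.36 .94 0 0 0;0 0 0 0 0;0 0 .8 0 0;0 0 .8 0 0;0 0 .4 0 0;0 0 0 0 0;0 0 0 0 0;0 0 0 0 0'
python3 - <<'E'
from h import *
s=robot.get_state();print((s['tcp_pos'][:2]-np.array([517.7,252.2]))@np.array([[.1547,-.988],[.988,.1547]]))
E
```

```text
time_s: 12.32
tcp_pos: [509.0, 276.5, 24.2]
orientation: [[-0.988, 0.156, 0.001], [0.156, 0.988, 0.0], [-0.001, 0.001, -1.0]]
force: [0.7, -0.3, -0.2]
opening: 0.005
[22.65116194 12.37078376]
```

Contact is expected near y ≈ -0.3, so there are about 12 mm to go.

```bash
python3 -m inch '-.15 0 0 0 0;-.15 0 0 0 0;-.15 0 0 0 0;-.07 0 0 0 0;-.07 0 0 0 0;-.05 0 0 0 0;0 0 0 0 0'
```

```text
time_s: 12.9
tcp_pos: [521.0, 274.6, 23.5]
orientation: [[-0.988, 0.156, -0.0], [0.156, 0.988, 0.0], [0.0, 0.0, -1.0]]
force: [0.2, 0.3, -0.3]
opening: 0.009
```

```bash
python3 -m inch '-.05 0 0 0 0;-.05 0 0 0 0;0 0 0 0 0'
```

```text
time_s: 13.15
tcp_pos: [521.2, 274.6, 23.3]
orientation: [[-0.988, 0.156, -0.004], [0.156, 0.988, -0.0], [0.004, -0.001, -1.0]]
force: [-6.4, 1.2, 5.1]
opening: 0.009
```

```bash
python3 -m inch '.4 0 0 0 0;.4 0 0 0 0;0 0 -1 0 0.5;0 0 -1 0 1;0 0 -1 1 1;0 0 -1 1 1;0 0 -1 1 1;0 0 -1 1 1;0 0 -1 1 1;0 0 -1 1 1;0 0 -1 1 1;0 0 0 1 1;0 0 0 1 1;0 0 0 1 1;0 0 0 1 1;0 0 0 1 1;0 0 0 0 1'
python3 - <<'E'
from h import *
s=robot.get_state();p=s['tcp_pos'];R=s['orientation'];print(p,R,s['q'])
d=np.array([484,-276,p[2]])-p;print(d@R)
E
```

```text
time_s: 14.57
tcp_pos: [506.6, 276.8, 203.3]
orientation: [[-0.156, 0.988, 0.0], [0.988, 0.156, -0.0], [-0.0, 0.0, -1.0]]
force: [-0.9, -0.2, 0.1]
opening: 0.992
[506.59568047 276.81710922 203.25830118] [[-1.55955158e-01  9.87764080e-01  3.32630149e-04]
 [ 9.87764107e-01  1.55955227e-01 -1.90794085e-04]
 [-2.40334954e-04  2.98804801e-04 -9.99999926e-01]] [ 1.74135476e+01  4.91915069e+00  1.00652478e+02 -1.67501781e-02
  7.44134586e+01  8.44584732e+00]
[-5.42528985e+02 -1.08533919e+02  9.79582297e-02]
```

```bash
python3 -m inch '-1 -.4 0 0 1;-1 -.4 0 0 1;-1 -.4 0 0 1;-1 -.4 0 0 1;-1 -.4 0 0 1;-1 -.4 0 0 1;-1 -.4 0 0 1;-1 -.4 0 0 1;-1 -.4 0 0 1;-1 -.4 0 0 1;-1 -.4 0 0 1;-1 -.4 0 0 1;-1 -.4 0 0 1;-1 -.4 0 0 1;0 0 0 0 1'
python3 - <<'E'
from h import *
measure_fix("r2")
d=robot.get_image("top"); crop(d,90,160,195,235,7,"fix2.png")
crop(d,270,170,380,250,7,"tb2.png"); cv2.imwrite("pics/top2.png",d["image"])
d=robot.get_image("side"); crop(d,210,120,290,280,4,"s2.png");crop(d,210,205,300,285,7,"s3.png")
E
```

```text
time_s: 15.82
tcp_pos: [439.9, -19.5, 203.4]
orientation: [[-0.157, 0.988, 0.0], [0.988, 0.157, -0.001], [-0.001, 0.0, -1.0]]
force: [0.6, 0.7, 0.6]
opening: 1.002
plate (array([517.8139 , 252.94147], dtype=float32), [np.float32(118.36655), np.float32(249.43251)], np.float32(80.976265))
blank (array([552.4761, 278.825 ], dtype=float32), [np.float32(57.9301), np.float32(179.23416)], np.float32(86.8812))
```

View pics/fix2.png

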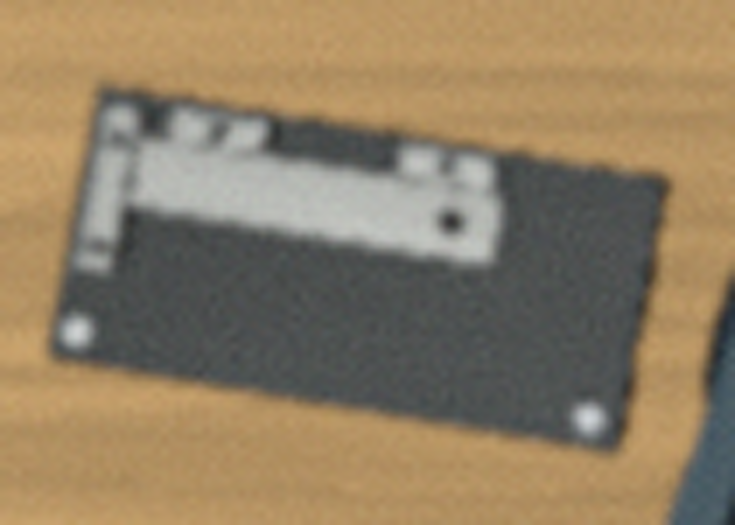

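View pics/tb2.png

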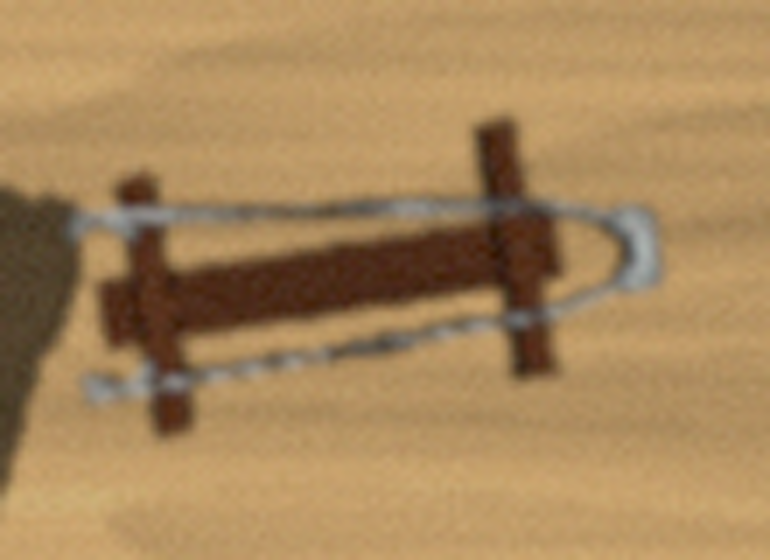

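View pics/s3.png

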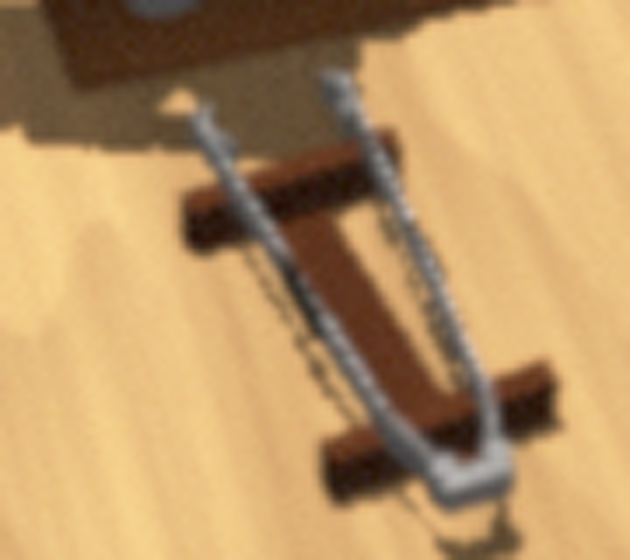

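Run:
```python
from h import *
d=robot.get_image("top")
def c(pts,x0,y0,f): return np.array(pts)/f-0.5+[x0,y0]
print("mark",to_z(d,c([(452,222)],90,160,7),20))
W=to_z(d,c([(137,178),(173,432),(495,125),(535,372)],270,170,7),30)[:,:2]
f,r=W[:2].mean(0),W[2:].mean(0);v=f-r
print(f,r,np.linalg.norm(v),np.degrees(np.arctan2(v[1],v[0])),(f+r)/2)
for a,b in((0,1),(2,3)):
    u=W[a]-W[b]; print(np.linalg.norm(u),np.degrees(np.arctan2(u[1],u[0]))+90)
T=to_z(d,c([(75,225),(92,390),(655,245)],270,170,7),[45,45,50])[:,:2]
m=T[:2].mean(0);v=m-T[2];print(T,np.linalg.norm(v),np.degrees(np.arctan2(v[1],v[0])))
# socket: shadowed?
```

```text
mark [[536.92808935 210.50881821  20.        ]]
[ 474.43425268 -196.53320185] [ 498.99671807 -348.5413506 ] 153.9798428174811 99.17888596506269 [ 486.71548537 -272.53727623]
107.38249616856254 97.96766209988415
105.34096017174917 98.5259292995348
[[ 506.29982728 -162.07493261]
 [ 437.97150114 -169.1267741 ]
 [ 498.924867   -403.56148452]] 239.46382475994 96.42321675442447
```

The blank now sits flush to the fence blocks and the end stop, with its mark at (452,222) in the crop, world (537,210.5). The tongs grip is at about (486,-276), axis about 96.3°.

```bash
python3 -m inch '0 0 0 .45 1;-1 .07 0 0 1;-1 .07 0 0 1;-1 .07 0 0 1;-1 .07 0 0 1;-1 .07 0 0 1;-1 .07 0 0 1;-1 .07 0 0 1;-1 .07 0 0 1;-1 .07 0 0 1;-1 .07 0 0 1;-1 .07 0 0 1;-1 .07 0 0 1;-1 .07 1 0 1;0 0 1 0 1;0 0 1 0 1;0 0 1 0 1;0 0 1 0 1;0 0 1 0 1;0 0 0 0 1'
python3 - <<'E'
from h import *
d=robot.get_image("side"); crop(d,190,160,320,290,6,"e1.png")
d=robot.get_image("top"); crop(d,260,160,380,250,6,"e2.png")
E
```

```text
time_s: 17.68
tcp_pos: [485.6, -270.6, 79.0]
orientation: [[-0.113, 0.994, -0.006], [0.994, 0.113, 0.005], [0.006, -0.006, -1.0]]
force: [-0.1, -0.7, -0.7]
opening: 1.002
```

View pics/e1.png

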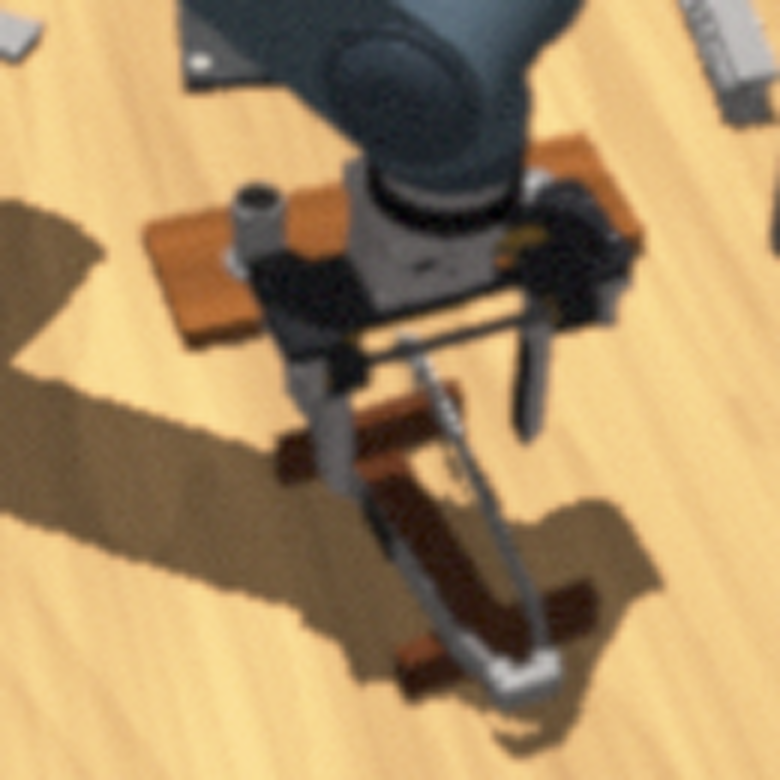

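View pics/e2.png

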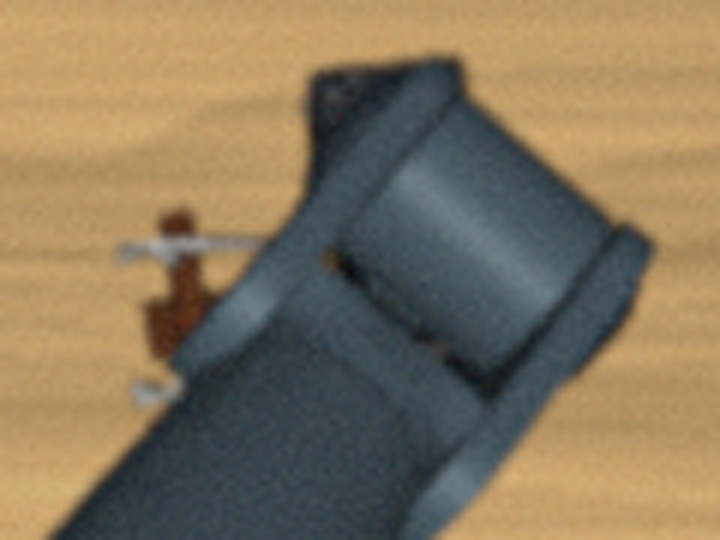

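```bash
python3 -m inch '0 0 0 0 1;0 0 0 0 1;0 0 0 0 1'
python3 - <<'E'
from h import *
d=robot.get_image("side")
g=np.array([486,-276,40.]);x=np.array([-.113,.994,0]);y=np.array([.994,.113,0])
pts=[g+s*31.5*y+t*x for s in(1,-1) for t in(-18,0,18)]
p=proj(d,pts);print((p-[190,160]+.5)*6)
crop(d,230,200,290,270,10,"e3.png",p)
E
```

```text
time_s: 18.03
tcp_pos: [488.3, -274.2, 85.0]
orientation: [[-0.111, 0.994, 0.002], [0.994, 0.111, -0.002], [-0.002, 0.002, -1.0]]
force: [0.1, -0.1, 0.1]
opening: 1.001
[[502.94455667 513.88408809]
 [488.88798325 489.58478269]
 [475.10753433 465.76118337]
 [390.46954175 547.75695955]
 [377.33926155 522.74626145]
 [364.47240052 498.23273785]]
```

View pics/e3.png

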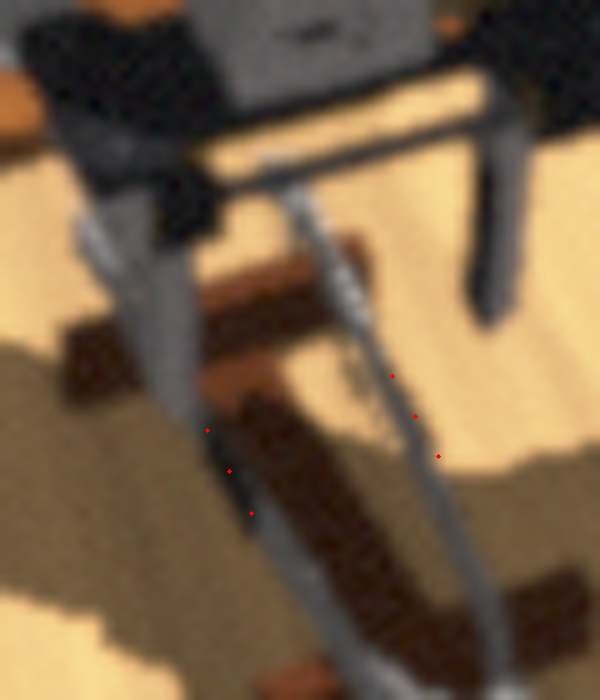

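```bash
python3 -m inch '0 0 .8 0 1;0 0 .8 0 1;0 0 .6 0 1;0 0 .5 0 1;0 0 0 0 1;0 0 0 0 1;0 0 0 0 1'
```

```text
time_s: 18.67
tcp_pos: [487.9, -274.1, 30.1]
orientation: [[-0.111, 0.994, 0.001], [0.994, 0.111, -0.001], [-0.001, 0.001, -1.0]]
force: [-1.5, -0.0, 0.5]
opening: 0.998
```

```bash
python3 -m inch '0 0 0 0 .7;0 0 0 0 .7;0 0 0 0 .7;0 0 0 0 .66;0 0 0 0 .63;0 0 0 0 .606;0 0 0 0 .606;0 0 0 0 .606;0 0 0 0 .606' 25
```

```text
time_s: 19.42
tcp_pos: [487.4, -273.8, 29.7]
orientation: [[-0.111, 0.994, -0.0], [0.994, 0.111, -0.0], [-0.0, -0.0, -1.0]]
force: [-0.5, -1.2, 2.5]
opening: 0.61
```

```bash
python3 -m inch '0 0 -.2 0 .606;0 0 -.4 0 .606;0 0 -.6 0 .606;0 0 -.6 0 .606;0 0 -.6 0 .606;0 0 -.4 0 .606;0 0 -.2 0 .606;0 0 0 0 .606;0 0 0 0 .606'
python3 - <<'E'
from h import *
d=robot.get_image("side"); crop(d,190,140,320,290,4,"g1.png");crop(d,210,170,290,250,9,"g3.png")
d=robot.get_image("top"); crop(d,220,130,320,260,4,"g2.png")
E
```

```text
time_s: 20.17
tcp_pos: [487.4, -273.7, 89.6]
orientation: [[-0.111, 0.994, 0.0], [0.994, 0.111, -0.0], [-0.0, 0.0, -1.0]]
force: [0.4, 0.1, -1.6]
opening: 0.611
```

View pics/g1.png

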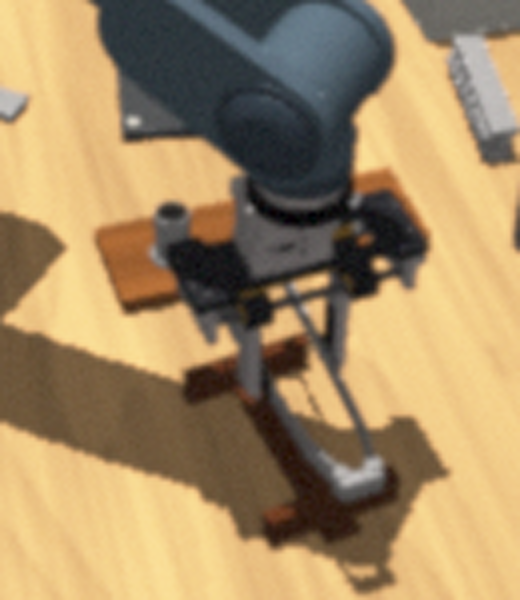

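View pics/g2.png

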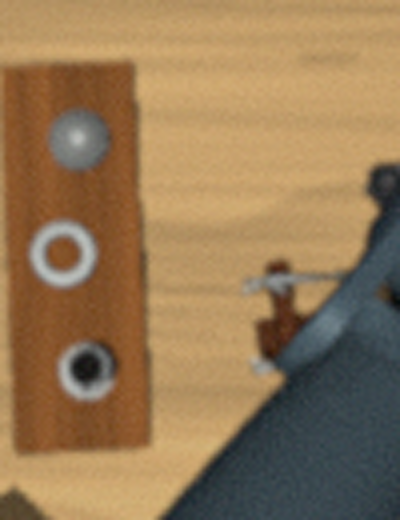

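Run:
```python
from h import *
d=robot.get_image("top")
def c(pts,x0,y0,f): return np.array(pts)/f-0.5+[x0,y0]
for z in(106,110): 
    T=to_z(d,c([(245,288),(258,367)],220,130,4),z); print(T,T.mean(0),np.linalg.norm(T[0]-T[1]))
crop(d,270,190,300,230,16,"g4.png"); 
g=robot.get_state();p=g['tcp_pos'];R=g['orientation']
x,y=R[:,0],R[:,1]
pts=[]
for t in(91,105,119):
    for s in(-21,21):
        pts.append(p+[0,0,11+10]+t*x+s*y)
crop(d,270,190,300,230,16,"g5.png",proj(d,pts))
ds=robot.get_image("side"); crop(ds,230,180,280,230,14,"g6.png",proj(ds,pts))
```

```text
[[ 501.27393738 -159.69824491  106.        ]
 [ 446.43805935 -168.71935273  106.        ]] [ 473.85599836 -164.20879882  106.        ] 55.57296020618409
[[ 500.91642248 -159.44029464  110.        ]
 [ 446.24057429 -168.43507577  110.        ]] [ 473.57849838 -163.93768521  110.        ] 55.41077930716537
```

View pics/g5.png

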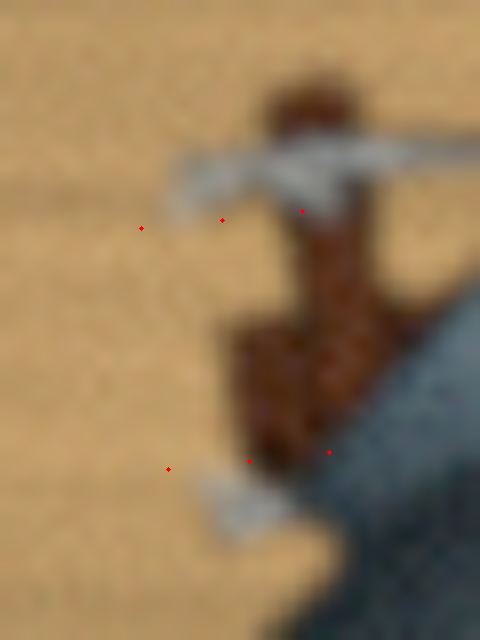

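View pics/g6.png

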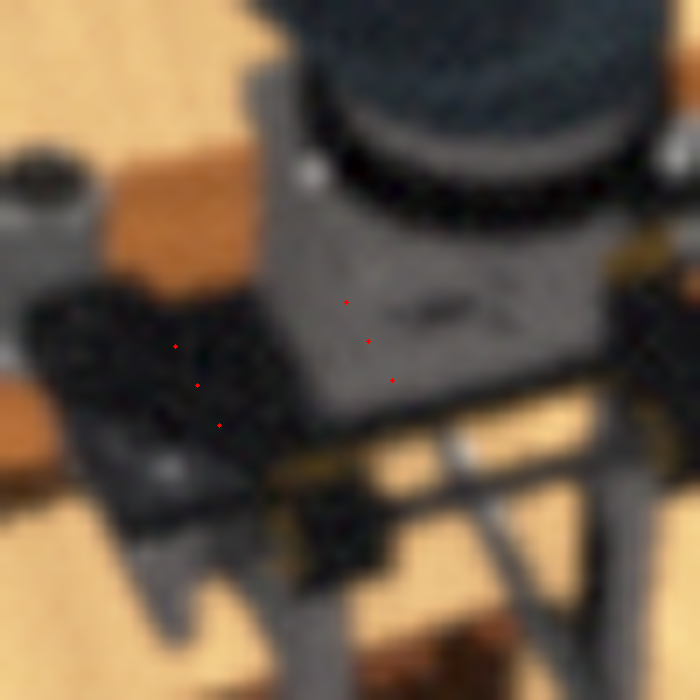

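Tongs lifted. In the jaw crop the upper V notch is at (250,190) and the lower jaw at (245,505), so the jaws sit about 99 mm ahead of the TCP. I'll take them above the socket and check before going down, because the rest's front bar blocks a low approach.

```bash
python3 -m inch '.4 -.04 0 0 .606;.8 -.08 0 0 .606;.8 -.08 0 0 .606;.8 -.08 0 0 .606;.8 -.08 0 0 .606;.8 -.08 0 0 .606;.8 -.08 0 0 .606;.8 -.1 0 0 .606;.36 -.05 0 0 .606;0 0 0 0 .606;0 0 0 0 .606;0 0 0 0 .606;0 0 0 0 .606'
cat > j.py <<'E'
from h import *
import sys
tag=sys.argv[1]; L=99
g=robot.get_state();p=g['tcp_pos'];R=g['orientation'];x,y=R[:,0],R[:,1]
print(p,g['opening'],g['force'])
pts=[p+[0,0,21]+t*x+s*y for t in(L-14,L,L+14) for s in(-21,21)]
d=robot.get_image("top"); q=proj(d,p+[0,0,11]+L*x)[0].astype(int); print("jaw",p+[0,0,11]+L*x)
crop(d,q[0]-25,q[1]-22,q[0]+30,q[1]+22,14,tag+"t.png",proj(d,pts))
d=robot.get_image("side"); q=proj(d,p+[0,0,11]+L*x)[0].astype(int)
crop(d,q[0]-40,q[1]-40,q[0]+40,q[1]+40,8,tag+"s.png")
E
python3 j.py k
```

```text
time_s: 21.45
tcp_pos: [460.3, -149.5, 89.7]
orientation: [[-0.11, 0.994, 0.0], [0.994, 0.11, -0.0], [-0.0, 0.0, -1.0]]
force: [-0.1, 0.5, -1.6]
opening: 0.607
[ 460.33431815 -149.46503574   89.66050051] 0.607260927243215 [-0.14537722  0.5241937  -1.59034247]
jaw [449.45111773 -51.0650655  100.61800096]
```

View pics/kt.png

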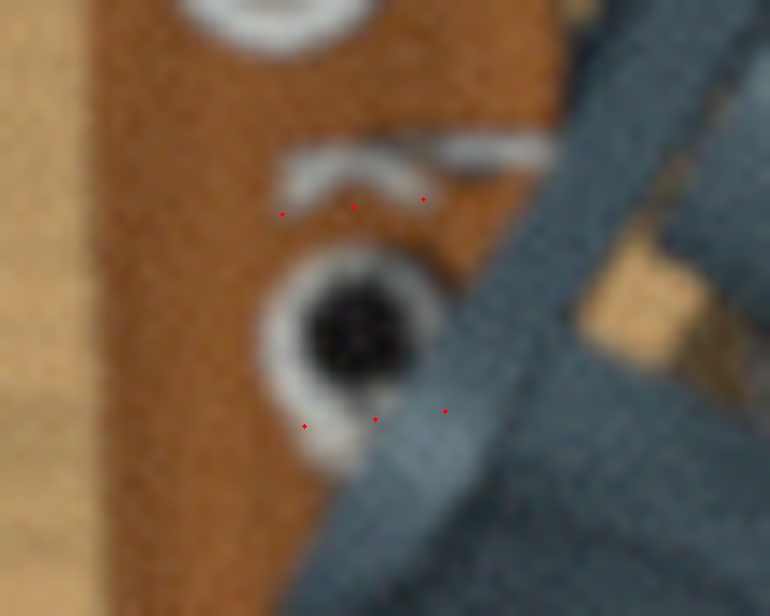

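View pics/ks.png

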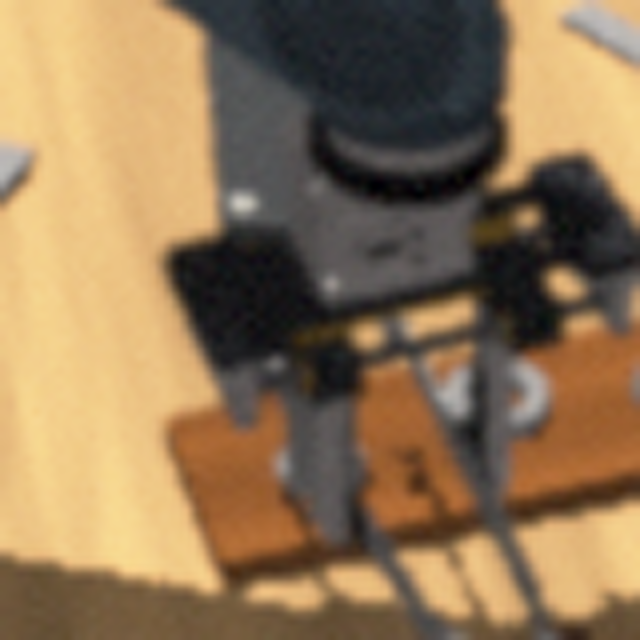

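Run:
```python
from h import *
g=robot.get_state();p=g['tcp_pos'];R=g['orientation'];x,y=R[:,0],R[:,1]
d=robot.get_image("top"); j=p+[0,0,11]+99*x; q=proj(d,j)[0].astype(int)
im=d["image"][q[1]-22:q[1]+22,q[0]-25:q[0]+30]; g2=cv2.cvtColor(im,cv2.COLOR_BGR2GRAY)
big=cv2.resize(g2,None,fx=14,fy=14,interpolation=cv2.INTER_CUBIC)
m=np.zeros_like(big); m[250:420,280:430]=(big[250:420,280:430]<75)*255
c=max(cv2.findContours(m,0,2)[0],key=cv2.contourArea); (cx,cy),r=cv2.minEnclosingCircle(c);M=cv2.moments(c)
ct=np.array([M['m10']/M['m00'],M['m01']/M['m00']]); print(cx,cy,r,ct)
s=to_z(d,ct/14-.5+q-[25,22],68)[0]; print(s, (s-j)@R)
print("flange px",(proj(d,[s-[0,0,46]])[0]-(q-[25,22])+.5)*14)
```

```text
366.68994140625 338.7984924316406 60.37324523925781 [363.33198146 336.79012606]
[446.70741149 -50.40098037  68.        ] [ 0.90353629 -2.5234097  32.51184551]
flange px [366.50301553 347.39554461]
```

```bash
python3 -m inch '0 -.08 .4 0 .606;0 0 .5 0 .606;0 0 .3 0 .606;0 0 .3 0 .606;0 0 0 0 .606;0 0 0 0 .606'; python3 j.py l
```

```text
time_s: 22.1
tcp_pos: [458.0, -148.7, 58.7]
orientation: [[-0.111, 0.994, -0.001], [0.994, 0.111, 0.001], [0.001, -0.001, -1.0]]
force: [-0.1, -0.2, -1.3]
opening: 0.607
[ 457.99408334 -148.69709458   58.73916784] 0.6067794633097131 [-0.08918752 -0.16533118 -1.31722552]
jaw [447.03672288 -50.305388    69.83042597]
```

View pics/lt.png

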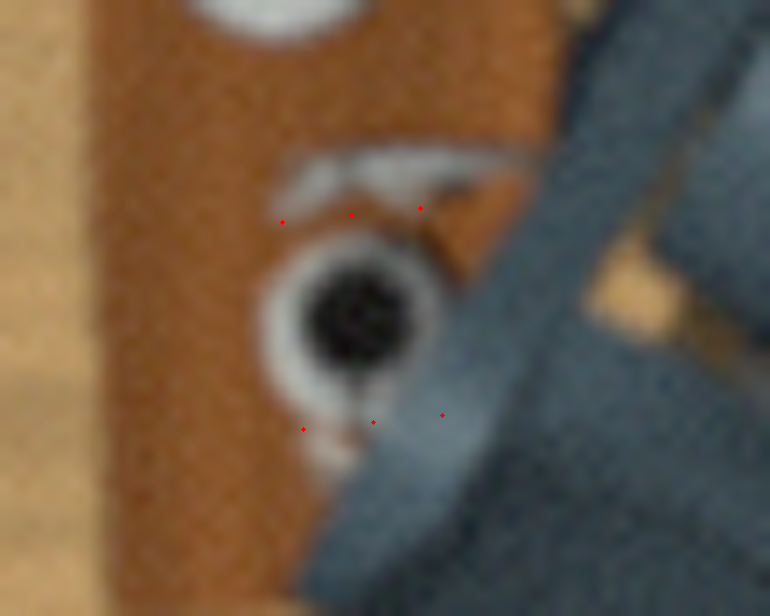

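```bash
python3 -m inch '0 0 .3 0 .606;0 0 .3 0 .606;0 0 .3 0 .606;0 0 .19 0 .606;0 0 0 0 .606;0 0 0 0 .606;0 0 0 0 .606'
```

```text
time_s: 22.78
tcp_pos: [458.6, -149.0, 37.8]
orientation: [[-0.111, 0.994, 0.0], [0.994, 0.111, -0.0], [-0.0, 0.0, -1.0]]
force: [0.5, -0.0, -0.8]
opening: 0.61
```

Now squeeze. The jaws should stop on the socket at about 46 mm (0.49). I command 0.46 at 28 N, gradually.

```bash
python3 -m inch '0 0 0 0 .58;0 0 0 0 .56;0 0 0 0 .54;0 0 0 0 .52;0 0 0 0 .5;0 0 0 0 .48;0 0 0 0 .45;0 0 0 0 .4;0 0 0 0 .4;0 0 0 0 .4;0 0 0 0 .4' 27; python3 j.py m
```

```text
time_s: 23.7
tcp_pos: [458.4, -149.0, 37.7]
orientation: [[-0.111, 0.994, 0.0], [0.994, 0.111, 0.0], [0.0, 0.0, -1.0]]
force: [-0.2, 0.4, -0.9]
opening: 0.493
[ 458.42244126 -148.95900361   37.66416305] 0.49325809990223063 [-0.19170005  0.43865425 -0.91646616]
jaw [447.47192184 -50.56649313  48.66686412]
```

View pics/mt.png

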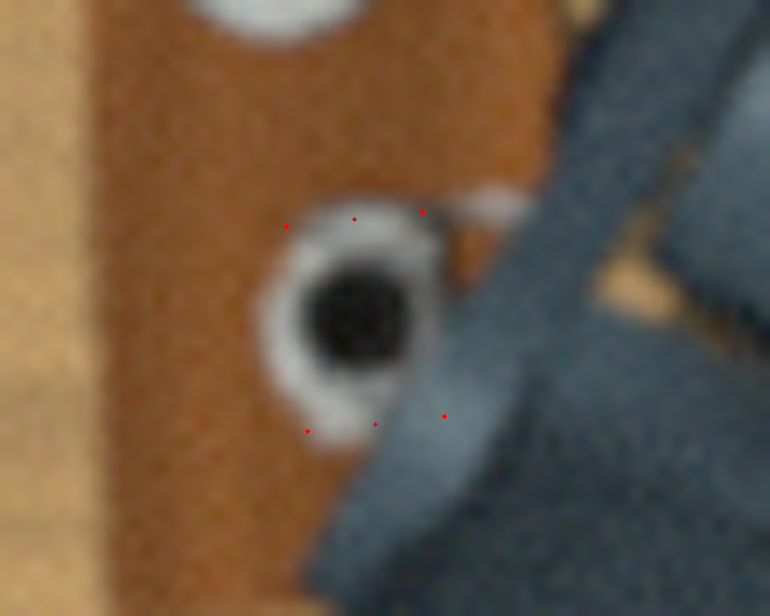

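View pics/ms.png

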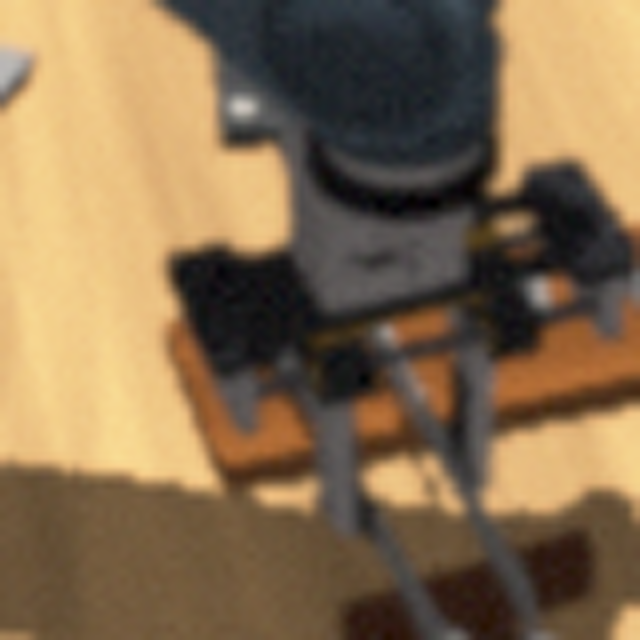

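The opening stopped at 0.493 (46.4 mm), as predicted with the socket held. The top crop shows both V jaws closed round the tube, bore at (357,317). Lifting.

```bash
python3 -m inch '0 0 -.1 0 .4;0 0 -.2 0 .4;0 0 -.3 0 .4;0 0 -.4 0 .4;0 0 -.4 0 .4;0 0 -.4 0 .4;0 0 -.4 0 .4;0 0 -.3 0 .4;0 0 -.2 0 .4;0 0 -.1 0 .4;0 0 0 0 .4;0 0 0 0 .4'; python3 j.py n
```

```text
time_s: 24.8
tcp_pos: [458.2, -148.9, 93.5]
orientation: [[-0.111, 0.994, -0.0], [0.994, 0.111, 0.0], [0.0, -0.0, -1.0]]
force: [-0.6, 1.0, -2.1]
opening: 0.485
[ 458.2222871  -148.874442     93.45758757] 0.48533454088412253 [-0.56180418  0.98370123 -2.09742018]
jaw [447.26673602 -50.48249389 104.47874411]
```

View pics/nt.png

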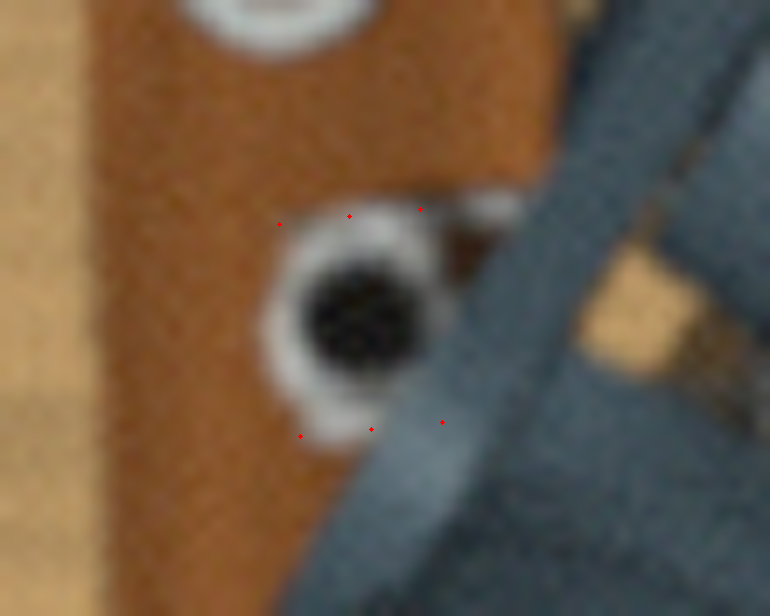

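View pics/ns.png

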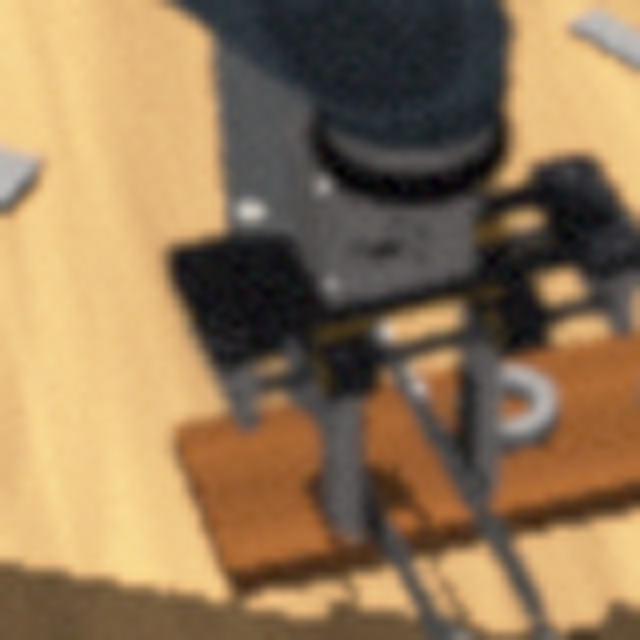

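```bash
python3 -m inch '.2 .1 0 0 .4;.4 .2 0 0 .4;.6 .3 0 0 .4;.8 .38 0 0 .4;.9 .42 0 0 .4;.9 .42 0 0 .4;.9 .42 0 0 .4;.9 .42 0 0 .4;.9 .42 0 0 .4;.9 .42 0 0 .4;.9 .42 0 0 .4;.9 .42 0 0 .4;.9 .42 0 0 .4;.8 .38 0 0 .4;.6 .3 0 0 .4;.5 .25 0 0 .4;.4 .2 0 0 .4;.27 .13 0 0 .4;0 0 0 0 .4;0 0 0 0 .4'; python3 j.py o
```

```text
time_s: 26.57
tcp_pos: [549.9, 116.1, 93.5]
orientation: [[-0.111, 0.994, -0.0], [0.994, 0.111, -0.0], [-0.0, -0.0, -1.0]]
force: [0.2, 0.3, -0.6]
opening: 0.483
[549.94091251 116.06335743  93.53928765] 0.4834681746700023 [ 0.16255918  0.26223415 -0.61948393]
jaw [538.97451445 214.45409682 104.51654446]
```

View pics/ot.png

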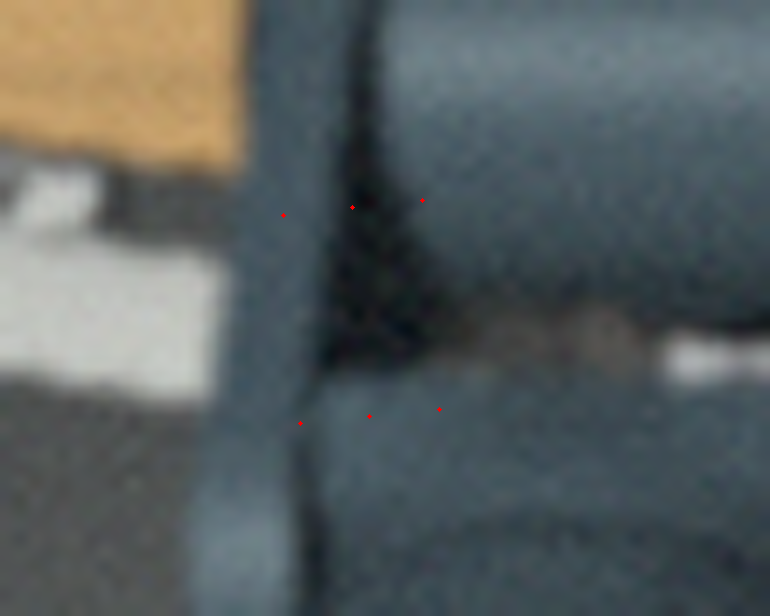

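View pics/os.png

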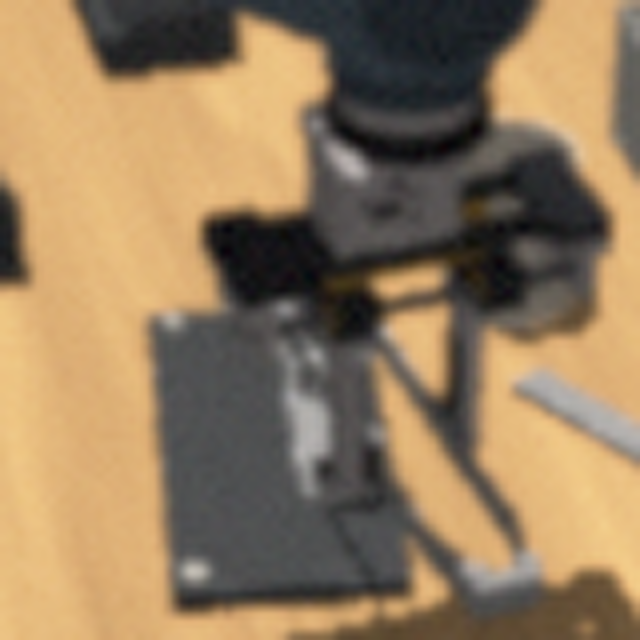

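```bash
python3 -m inch '-.06 -.05 .15 0 .4;-.06 -.05 .25 0 .4;-.06 -.05 .3 0 .4;0 0 .2 0 .4;0 0 .1 0 .4;0 0 0 0 .4;0 0 0 0 .4;0 0 0 0 .4;0 0 0 0 .4;0 0 0 0 .4;0 0 0 0 .4'
cat > v.py <<'E'
from h import *
g=robot.get_state();p=g['tcp_pos'];R=g['orientation'];x,y=R[:,0],R[:,1]
print(p+[0,0,11]+99*x,g['opening'],g['joint_velocities'].round(2))
d=robot.get_image("side"); cv2.imwrite("pics/fs.png",d["image"]);crop(d,190,110,270,190,9,"fsc.png")
c=p+99*x; z0=c[2]+11-30.6  # socket bottom
pts=[[c[0],c[1],z0],[c[0],c[1],z0+50],[536.9,210.5,20]]
print(z0,((proj(d,pts)-[190,110]+.5)*9).round())
d=robot.get_image("top"); cv2.imwrite("pics/ft.png",d["image"])
E
python3 v.py
```

```text
time_s: 27.58
tcp_pos: [547.6, 112.4, 73.9]
orientation: [[-0.111, 0.994, 0.0], [0.994, 0.111, -0.0], [-0.0, 0.0, -1.0]]
force: [-0.3, 0.1, -0.8]
opening: 0.483
[536.61378043 210.74099417  84.84556268] 0.4831286709830467 [-0.08 -0.    0.11  0.05  0.1   0.05]
54.24556268350407 [[452. 367.]
 [451. 274.]
 [453. 430.]]
```

View pics/fsc.png

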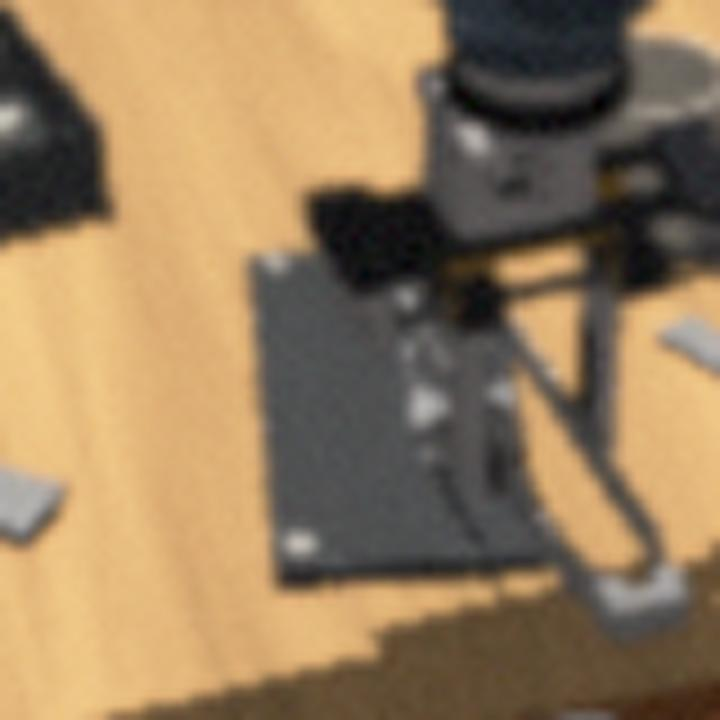

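View pics/ft.png

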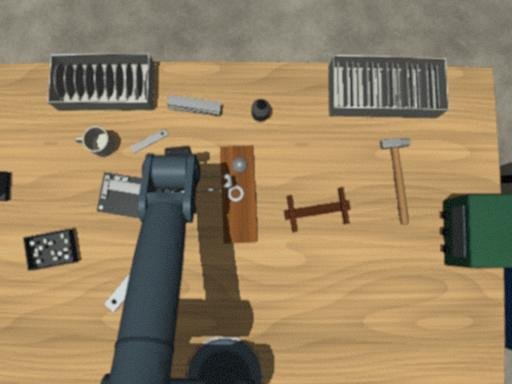

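The opening holds at 0.483, so the socket is still gripped, but the arm hides it from both cameras: in the top view the wrist at (170,185) covers it. I have time to spare, so I'll swing the tongs to a yaw where the socket can be seen over the mark.

```bash
python3 -m inch '0 0 -.3 .3 .4;0 0 -.3 .6 .4;0 0 0 .8 .4;0 0 0 1 .4;0 0 0 1 .4;0 0 0 1 .4;0 0 0 1 .4;0 0 0 1 .4;0 0 0 1 .4;0 0 0 1 .4;0 0 0 1 .4;0 0 0 1 .4;0 0 0 .8 .4;0 0 0 .6 .4;0 0 0 .4 .4;0 0 0 .2 .4;0 0 0 0 .4;0 0 0 0 .4'
python3 - <<'E'
from h import *
g=robot.get_state();p=g['tcp_pos'];R=g['orientation'];x=R[:,0]
t=np.array([536.7,210.6,p[2]])-99*x; print(p,g['opening'],(t-p)@R, t)
E
```

```text
time_s: 29.18
tcp_pos: [547.4, 112.3, 85.7]
orientation: [[0.938, 0.345, -0.0], [0.345, -0.938, 0.0], [-0.0, -0.0, -1.0]]
force: [0.1, 0.3, -1.9]
opening: 0.483
[547.39632167 112.29215064  85.665974  ] 0.4831591277374414 [-7.50940266e+01 -9.59549320e+01  3.44409375e-03] [443.78878953 176.41656928  85.67171749]
```

```bash
python3 -m inch '-.1 -.13 0 0 .4;-.3 -.38 0 0 .4;-.5 -.64 0 0 .4;-.6 -.77 0 0 .4;-.6 -.77 0 0 .4;-.6 -.77 0 0 .4;-.5 -.64 0 0 .4;-.3 -.38 0 0 .4;-.2 -.25 .3 0 .4;-.05 -.07 .3 0 .4;0 0 0 0 .4;0 0 0 0 .4;0 0 0 0 .4;0 0 0 0 .4'; sed -i 's/crop(d,190,110,270,190,9,"fsc.png")/crop(d,200,110,280,190,9,"fsc.png")/; s/\[190,110\]/[200,110]/; $a crop(d,90,160,195,235,7,"ftc.png"); print(((proj(d,pts)-[90,160]+.5)*7).round())' v.py; python3 v.py
```

```text
time_s: 30.35
tcp_pos: [444.6, 176.3, 73.8]
orientation: [[0.939, 0.344, 0.0], [0.344, -0.939, 0.0], [0.0, 0.0, -1.0]]
force: [-0.4, -0.6, -2.7]
opening: 0.485
[537.5944266  210.33937539  84.83416346] 0.4852742260669801 [ 0.   -0.2   0.14 -0.08  0.01  0.04]
54.23416346099918 [[364. 368.]
 [363. 274.]
 [363. 430.]]
[[437. 211.]
 [413. 197.]
 [452. 222.]]
```

View pics/fsc.png

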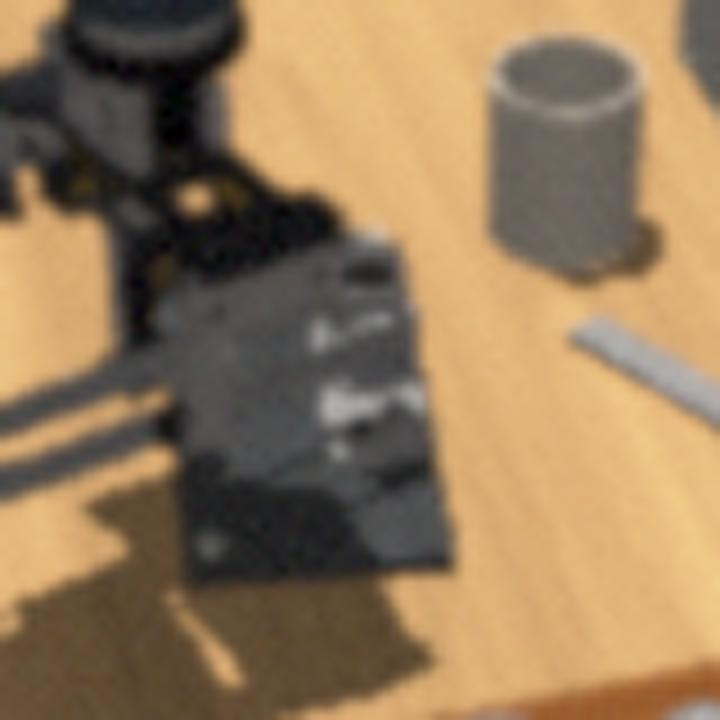

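View pics/ftc.png

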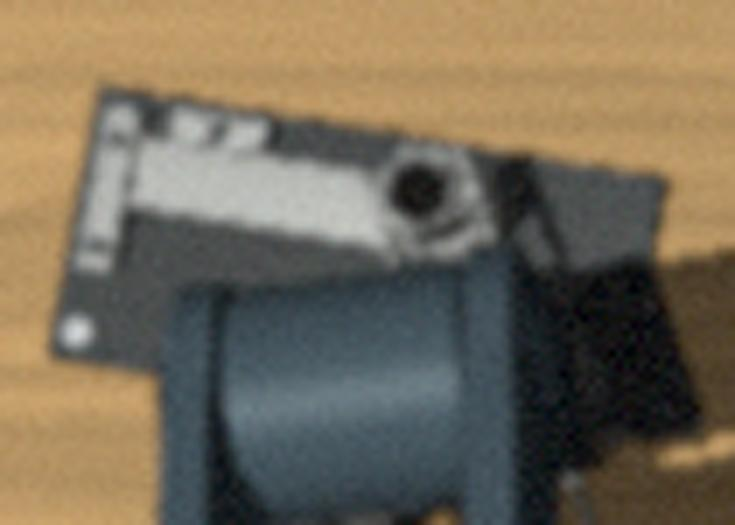

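Run:
```python
from h import *
d=robot.get_image("side"); g=robot.get_state();p=g['tcp_pos'];R=g['orientation'];c=p+99*R[:,0]
im=d["image"].copy()
d2=dict(d); d2["image"]=cv2.convertScaleAbs(im,alpha=1.6,beta=20)
z0=c[2]-19.6
pts=[[c[0]+dx,c[1],z] for z,dx in((z0,-20),(z0,20),(z0+50,-16),(z0+50,16))]
crop(d2,222,135,254,167,20,"z1.png"); crop(d2,222,135,254,167,20,"z2.png",proj(d,pts))
a=cv2.imread("pics/z1.png");b=cv2.imread("pics/z2.png");cv2.imwrite("pics/z3.png",cv2.resize(np.hstack([a,b]),(800,400)))
```

```text
(no output)
```

View pics/z3.png

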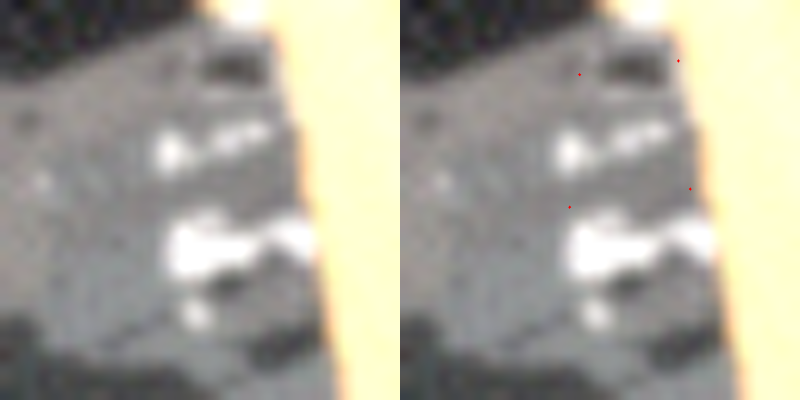

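Run:
```python
from h import *
d=robot.get_image("top"); g=robot.get_state();p=g['tcp_pos'];R=g['orientation'];c=p+99*R[:,0]
z0=c[2]-19.6; th=np.linspace(0,2*np.pi,24)
pts=[[c[0]+20*np.cos(t),c[1]+20*np.sin(t),z0+4] for t in th]+[[c[0]+16*np.cos(t),c[1]+16*np.sin(t),z0+50] for t in th]+[[536.9,210.5,20]]
crop(d,138,174,168,199,26,"y1.png"); crop(d,138,174,168,199,26,"y2.png",proj(d,pts))
a=cv2.imread("pics/y1.png");b=cv2.imread("pics/y2.png");cv2.imwrite("pics/y3.png",cv2.resize(np.hstack([a,b]),(800,333)))
```

```text
(no output)
```

View pics/y3.png

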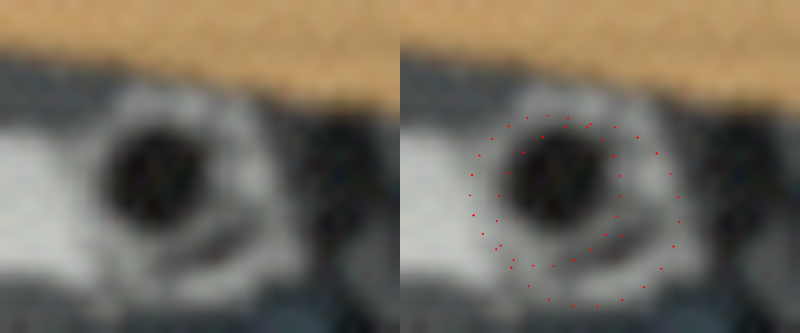

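Run:
```python
from h import *
from scipy.optimize import least_squares
dt=robot.get_image("top"); ds=robot.get_image("side")
g=robot.get_state();p=g['tcp_pos'];R=g['orientation'];j=p+[0,0,11]+99*R[:,0]
def cen(d,x0,y0,x1,y1,f=20,thr=None):
    a=cv2.cvtColor(cv2.resize(d["image"][y0:y1,x0:x1],None,fx=f,fy=f,interpolation=cv2.INTER_CUBIC),6)
    t=(int(a.min())+int(np.median(a)))//2; m=(a<t).astype(np.uint8)
    n,l,s,c=cv2.connectedComponentsWithStats(m); k=1+np.argmax(s[1:,4]); print(s[k],t); return c[k]/f-.5+[x0,y0]
qt=cen(dt,143,181,157,194); qs=cen(ds,237,137,244,142)
print(qt,qs)
r=least_squares(lambda P:np.r_[proj(dt,P)[0]-qt,proj(ds,P)[0]-qs],j+[0,0,20]); print(r.x,r.fun,(r.x-j),(r.x-j)@R)
```

```text
[   70    60   138   144 15437] 55
[  38   47   77   53 2748] 57
[149.36785321 187.01122951] [240.49213974 140.03415211]
[539.4215426  207.65322985 105.11326002] [-0.00015807  0.00078174  0.00111564 -0.00010865] [ 2.33677636 -2.94937717 20.32575078] [  1.18235734   3.57547839 -20.32519323]
```

```bash
python3 -m inch '-.03 -.06 0 0 .4;-.03 -.07 0 0 .4;0 0 0 0 .4;0 0 0 0 .4;0 0 0 0 .4;0 0 0 0 .4;0 0 0 0 .4;0 0 0 0 .4;0 0 0 0 .4;0 0 0 0 .4'; python3 v.py
```

```text
time_s: 31.48
tcp_pos: [442.0, 178.6, 73.7]
orientation: [[0.939, 0.345, 0.0], [0.345, -0.939, -0.0], [0.0, 0.0, -1.0]]
force: [-0.4, -0.2, -1.0]
opening: 0.481
[534.88913252 212.712142    84.66558688] 0.4805911699231399 [ 0.13 -0.03 -0.04  0.08 -0.01  0.02]
54.06558687674519 [[357. 366.]
 [356. 272.]
 [363. 430.]]
[[431. 218.]
 [407. 204.]
 [452. 222.]]
```

View pics/ftc.png

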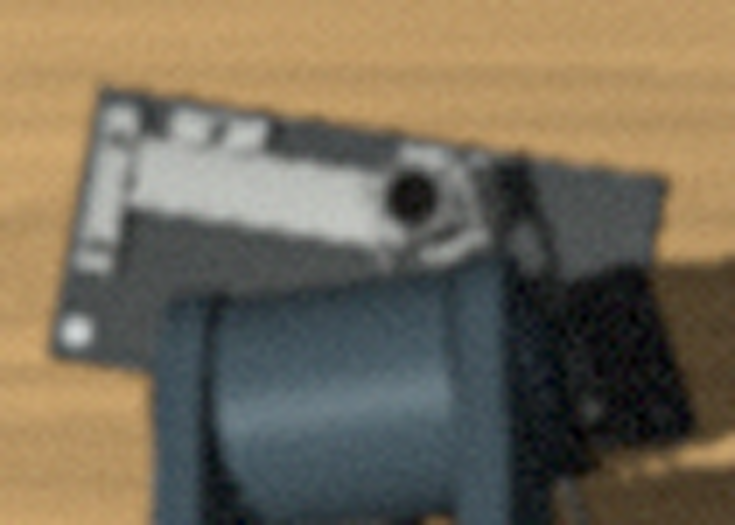

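View pics/fs.png

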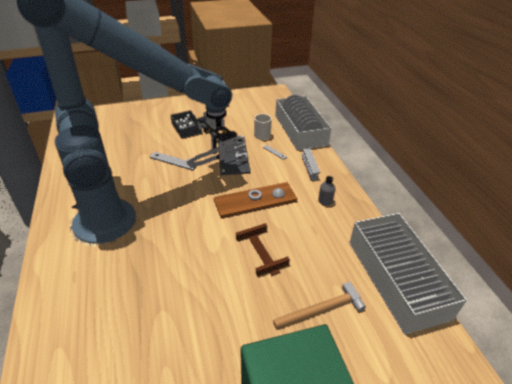

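```bash
python3 -c "
from rig import robot
s=robot.get_state();print(s['opening'],s['joint_velocities']);print(robot.sign_off())"
```

```text
0.4827206573803055 [-0.14591188  0.04923421  0.01425192  0.02240242 -0.04381579 -0.04154204]
the job is handed in; nothing more can be done
None
```

I handed the job in at about 31.5 s of the 72 s allowed, with the tongs holding the socket above the punched mark.

- **Blank:** I pushed it against the side fence, then the end stop, then the fence again. It stopped firmly each time, with the force climbing to 6–13 N. The picture taken afterwards showed it flush to both. In the last view I could still see the end at the stop and part of the fence edge.
- **Tongs and socket:** I carried the tongs at 57 mm and closed the jaws on the socket at 27 N. The opening stopped at 46.4 mm, as expected, and stayed at 45–46 mm to the end, so the grip held.
- **Final hold:** The socket's underside is about 34 mm above the blank. Its bore is within about 2 mm of the mark. The tool points straight down, and the arm was still when I handed in.
- **Other objects:** I touched nothing else, and the collar, cap, hammer, bottle and mug look unmoved.

**Checks that disagreed or were incomplete:**
- In the last pose the bore first appeared about 3.7 mm from where the arm's position put it, and I corrected by camera. The arm's own reading therefore now puts the socket about 3 mm off the mark.
- Touching the fence and the camera differed by about 2 mm on where the blank lies.
- I first held the socket at a yaw where the arm hid it from both cameras, so I swung it round to check.
- I could not see the flange clearly, so I judged uprightness from the bore's position and height and from the jaws holding it. I did not measure it separately.

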